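# Load power chokes into the part feeder and lock them in

### The job

Load the part feeder on this electronics bench with every choke from the closed grey box: lift the lid off and set it right way up on the bench beside the box, pull the spring pin's red T-knob up and turn it counter-clockwise into its rest notch so that it stays up by itself, lay the chokes upright in the open lead-in and feed them with the push stick under the blue bridge until all are past the pin. Then lift and turn the knob back so that the pin springs fully home behind them, put the lid squarely back on the box and lay the push stick right way up on its blue mat. Leave the multimeter, the solder reel and the amber jar where they are.

Things in the scene. Friction and masses are not known exactly. Their poses are not given: they have to be found in the camera images.
- channel (a point): Fixed part feeder: base plate 310 x 64 x 10 mm with a straight channel 26 mm wide. Point on the channel floor (10 mm above the bench), on its centre line, under the spring pin. x = feed direction, z = up. At x = -16 to 16 mm the blue bridge covers the channel: 22 mm clear below it, top 34 mm above the floor; on it the pin's brass collar, radius 16 mm, to 53 mm above the floor.
- lead_in (a point): Middle of the feeder's open lead-in, on the channel floor, centre line, 98 mm before the pin (x = feed direction). The lead-in runs from 180 to 16 mm before the pin; it is open above and at its near end, with side rails 5 mm high and 6 mm thick either side of the 26 mm channel.
- magazine (a point): Middle of the feeder's magazine, on the channel floor, 70 mm past the pin. It runs from 16 to 124 mm past the pin (end stop), 26 mm wide, 22 mm clear height, under two steel lips that leave only a 12 mm slot; outside 42 mm wide, 26 mm above the floor.
- pin (a joint): Lift of the spring pin (m). 0 = home: the 7 mm thick pin dips into the channel, tip 8 mm above the floor, and bars the way. A spring pulls it down (2 N at home, 7.5 N at the top). Lift it to 0.0155 or more to turn the knob; upper limit 0.018. In the rest notch it stays up by itself at about 0.0125, tip 20 mm above the floor.
- knob (a joint): Turn of the pin's red T-knob (rad), counter-clockwise from above. 0 = home, the cross pin is over the collar's deep slot and the pin can go down. The rest notch is at 1.2 (catches from about 1.1 to 1.3), 2.5 mm deep. Limits 0 and 1.45. Turns only with the pin lifted to 0.0155 or more, both ways.
- knob_grip (a point): Centre of the red T-knob on top of the spring pin: a bar 36 mm long (its x), 14 mm thick (y), 20 mm high. At home its x lies along the feed direction and this point is 76 mm above the channel floor, on the pin axis; it rises and turns with the pin.
- box: Grey storage box fixed to the bench; outside 178 (x) x 104 (y) x 34 mm high, walls and floor 4 mm. Origin under its centre. The chokes stand in a row along its x, about 40 mm apart, near its middle line.
- lid_knob (a point): Centre of the loose lid's knob, a black block 34 (x) x 16 (y) x 28 mm high, 14 mm above the 184 x 110 x 4 mm lid plate. A 164 x 90 x 5 mm step under the plate fits into the box with 3 mm play all round. 52 mm above the bench when seated (over the box's centre, same yaw or half a turn), 23 mm when the lid lies on the bench. About 150 g.
- stick_grip (a point): Wooden push stick, lying right way up: half height of its upright handle, 27 mm above its flat sole. Handle 30 mm long (x), 14 mm thick (y), from 12 to 42 mm above the sole. The foot, 20 mm wide and 12 mm high, runs along x from 20 mm behind this point to 95 mm ahead of it. 60 g.
- stick_front (a point): Centre of the push stick's black front face (20 mm wide, 12 mm high), 95 mm ahead (stick's x) of the handle's centre and 6 mm above the sole.
- mat: Blue silicone mat fixed to the bench, the push stick's place: 180 (x) x 84 (y) x 3 mm. Origin under its centre.
- meter: Yellow hand multimeter lying on the bench, 88 x 170 x 45 mm. Bystander. Origin under its centre.
- reel: Reel of solder wire standing flat, 60 mm across, 42 mm high. Bystander. Origin under its centre.
- fluxjar: Small amber jar with a black cap, 54 mm across, 62 mm high. Bystander. Origin under its centre.
- choke1_mid (a point): Power choke: dark grey block 22 x 22 mm, 18 mm high, with copper end tabs and a white dot on top, 35 g; any of its four sides may face forward. Its centre, 9 mm above its underside; it starts standing on the floor of the closed box. Two to four of the four are there; an absent one reads None.
- choke2_mid (a point): Power choke: dark grey block 22 x 22 mm, 18 mm high, with copper end tabs and a white dot on top, 35 g; any of its four sides may face forward. Its centre, 9 mm above its underside; it starts standing on the floor of the closed box. Two to four of the four are there; an absent one reads None.
- choke3_mid (a point): Power choke: dark grey block 22 x 22 mm, 18 mm high, with copper end tabs and a white dot on top, 35 g; any of its four sides may face forward. Its centre, 9 mm above its underside; it starts standing on the floor of the closed box. Two to four of the four are there; an absent one reads None.
- choke4_mid (a point): Power choke: dark grey block 22 x 22 mm, 18 mm high, with copper end tabs and a white dot on top, 35 g; any of its four sides may face forward. Its centre, 9 mm above its underside; it starts standing on the floor of the closed box. Two to four of the four are there; an absent one reads None.

How it is judged:
By the outcome, as a careful person would: the job done as asked, in the order asked, and still so for the second after the job is handed in, with the robot touching nothing.
Of choke1, choke2, choke3, choke4 only 2 to 4 are there at a start; the rules pass over those that are not, and their reading is None.
At some moment in a run one of stick, lid may be knocked a few centimetres aside while the robot is not near it.
It also fails if it takes over 210 s, if anything falls off the work surface, if the arm or the gripper's body presses on something with over 40 N, if the wrist force passes 120 N, or if a joint passes its speed limit or range.

### The arm

A 6-joint arm with a two-finger parallel gripper is mounted at the origin on the work surface. World frame = base frame: x ahead of the robot, y to its left, z up, the work surface at z = 0. Lengths are in m, angles in rad, forces in N, time in s.
With the tool pointing down it reaches from about 0.3 to 0.85 m from the base axis. Payload 4.2 kg.
Tool frame: the origin (TCP) lies between the finger pads; the fingertips stand 17 mm ahead of it and the grasp point (between the pads) lies 2 mm behind it; z points along the fingers, y is the direction in which the jaws open and shut (so a half turn about z gives the same grasp; the last joint's range is limited). The gripper opens to 91 mm and grips with 3 to 60 N. Pads are 32 mm wide; open, the fingers measure 118 mm over their backs; the gripper's body (76 mm by 178 mm) begins 60 mm behind the grasp point.
Start: joints at [1.249, 0.32, 1.565, -0, 1.257, -0.02], TCP at [0.171, 0.549, 0.231] pointing down, gripper open.
Joint ranges: [-3.11, 3.11], [-0.84, 2.01], [0.21, 2.61], [-1.34, 4.49], [0.05, 2.63], [-2.56, 2.56]. Speed limits (rad/s): [2.57, 2.57, 3.14, 3.14, 3.14, 3.14].

### API

Orientations are given as a rotation vector (axis times angle).
In Python, from cell import arm gives the robot as it stands.
- The arm moves only by the tool carry_out, never from a script. Its argument "targets" is a list of rows, each a list of 3 entries, a list of its own where there are three numbers: the turn, a rotation vector about the tool's x, y, z in degrees, then the shift along the tool's x, y, z in mm, then the opening, from 0 (shut) to 1 (fully open). In form: [[[wx, wy, wz], [x, y, z], hand], ...]. A call has 1 to 5 rows; each row shifts and turns the commanded pose from where the row before left it, along the tool's axes as they then stand; what a row does not reach is not made up. A row lasts 1/12 s, in which the tool goes at most 41.7 mm and 7.16 degrees, less where a joint would pass 70% of its speed; a pose out of reach is approached as far as the arm can. A call with a gripper value outside its range is refused whole. The fingers move at their own pace and stop on an object; "squeeze" is the grip in N (left out, the last holds). Time passes only in rows, so rows that do not move let the fingers close. It gives the time, the measured TCP pose, the force and the opening at its end, in the units of the state.
- arm.state(): the state, without advancing time (a new reading comes with each control period).
- arm.capture(name): name is "side" or "top" or "wrist"; returns a dict with "pixels" (420x560x3 uint8, blue, green, red), "mtx" (3x3 intrinsics, pixels), "eye" and "rotation" of the camera in the world; the wrist camera has in their place "T_tool_cam" (4x4, takes a point from camera to tool coordinates, whose origin is the TCP and whose axes are the flange's). Camera axes: x right, y down, z forward; pixel columns grow to the right and rows downward; lengths in m; the calibration is good to about 2 mm. The wrist camera is an equidistant fisheye: a pixel r from the principal point sees the ray r / f radians off the axis. A picture is of the moment at which its call begins: read the wrist's pose just before it. There is no depth.
- arm.hand_in(): hands the job in, once; it reports no verdict.
The state is a dict: "clock": time; "joints": joint angles; "qvel": joint speeds; "joint_torque": joint torques, N m; "tcp_pos": TCP position; "orientation": TCP orientation; "contact_force": force on the tool from outside, world axes, zero at the start; "ft_torque": the same for the moment, N m; "gripper_width": finger opening in m.
Only numpy, scipy, OpenCV 4.12 (cv2) and the standard library are available. Lean on these libraries where they do the work, as an engineer would, in place of code of your own. Each camera call takes 0.05 s, during which the arm holds its last target. There are 200 camera calls.

## Working session

There is one attempt and no reset: what is moved stays moved. The work goes in short steps, Python scripts to look and compute and a tool call to move; the robot and the scene stay as the last step left them, time stands still between calls to the robot, and variables do not carry over. Pictures are saved under pics/ and viewed, about 12 in all and at most 16, crops included, and the job is handed in when it is done.

Besides the shell and the picture viewer there is one more tool, called after ">>>" as a command line: name --argument value ..., lists and objects as JSON in quotes. carry_out: Moves the arm, as the interface text tells. Its arguments: {"type":"object","properties":{"targets":{"type":"array"},"squeeze":{"type":"number"}},"required":["targets"]}

```bash
ls; mkdir -p pics
python3 - <<'E'
from cell import arm
import cv2
print(arm.state())
for n in ("side","top"):
    c=arm.capture(n); cv2.imwrite(f"pics/{n}0.png",c["pixels"]); print(n,c["mtx"],c["eye"],c["rotation"])
E
```

```text
pics
{'clock': 0.0, 'joints': array([ 1.24900422e+00,  3.20299371e-01,  1.56568466e+00,  1.21205430e-06,
        1.25739301e+00, -1.99866330e-02]), 'qvel': array([-0.00075554,  0.00010671, -0.00169727, -0.00088598,  0.00107706,
       -0.00073953]), 'joint_torque': array([ 4.66742895e-04, -4.12448502e+01, -2.31971258e+01,  7.26745580e-02,
        4.58617788e-02, -1.43189372e-04]), 'tcp_pos': array([0.17075571, 0.54855902, 0.23011378]), 'orientation': array([-4.72232343e-01, -3.10558846e+00,  2.76150683e-03]), 'contact_force': array([0.50057814, 0.19588209, 0.03764125]), 'ft_torque': array([-0.05349016, -0.02239826, -0.04500673]), 'gripper_width': 0.09128228533149678}
side [[542.37061601   0.         281.57687785]
 [  0.         542.37061601 217.54956338]
 [  0.           0.           1.        ]] [ 0.12342956 -0.97167487  0.88651819] [-2.15681855  0.44569617 -0.19498872]
top [[456.16032617   0.         280.42225113]
 [  0.         456.16032617 211.72773284]
 [  0.           0.           1.        ]] [0.35859673 0.09479521 1.45902031] [-2.18805716  2.13068047 -0.16410472]
```

View pics/top0.png

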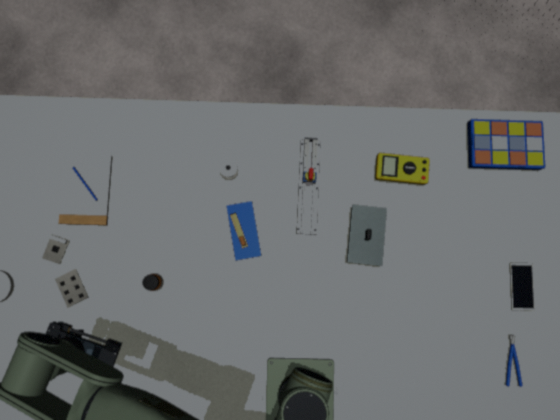

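View pics/side0.png

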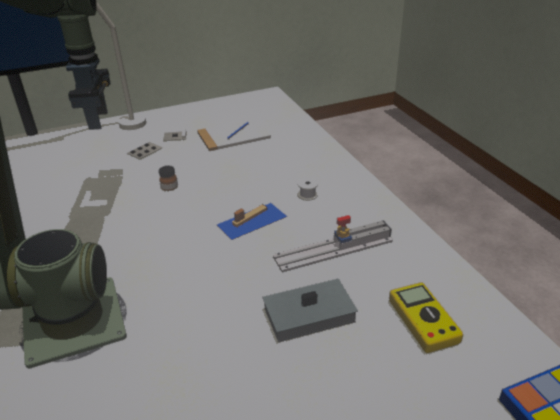

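```bash
cat > h.py <<'E'
import numpy as np, cv2, json
from scipy.spatial.transform import Rotation as Ro
from cell import arm
def ray(c,uv,st=None):
    K=c["mtx"]; x=(uv[0]-K[0,2])/K[0,0]; y=(uv[1]-K[1,2])/K[1,1]
    if "T_tool_cam" in c:
        r=np.hypot(x,y); d=np.array([x/r*np.sin(r),y/r*np.sin(r),np.cos(r)]) if r>1e-9 else np.array([0,0,1.])
        R=Ro.from_rotvec(st["orientation"]).as_matrix(); T=np.array(c["T_tool_cam"])
        return R@T[:3,3]+st["tcp_pos"], R@T[:3,:3]@d
    return np.array(c["eye"]), Ro.from_rotvec(c["rotation"]).as_matrix()@np.array([x,y,1.])
def pt(c,uv,z,st=None):
    o,d=ray(c,uv,st); return o+d*(z-o[2])/d[2]
def proj(c,p,st=None):
    K=c["mtx"]
    if "T_tool_cam" in c:
        R=Ro.from_rotvec(st["orientation"]).as_matrix(); T=np.array(c["T_tool_cam"])
        q=T[:3,:3].T@(R.T@(np.array(p)-st["tcp_pos"])-T[:3,3])
        a=np.arctan2(np.hypot(q[0],q[1]),q[2]); q=q[:2]/np.hypot(q[0],q[1])*a
        return K[0,0]*q[0]+K[0,2],K[1,1]*q[1]+K[1,2]
    q=Ro.from_rotvec(c["rotation"]).as_matrix().T@(np.array(p)-c["eye"])
    return K[0,0]*q[0]/q[2]+K[0,2],K[1,1]*q[1]/q[2]+K[1,2]
def shot(n,f=None):
    st=arm.state(); c=arm.capture(n)
    if f: cv2.imwrite(f"pics/{f}.png",c["pixels"])
    return c,st
def rectify(c,st,cx,cy,w,h,z,f,s=0.5):
    """orthographic view of plane z: image up=+x world, left=+y; s mm per pixel"""
    H,W=int(h*1000/s),int(w*1000/s)
    m=np.zeros((H,W,2),np.float32)
    for i in range(H):
        for j in range(W):
            m[i,j]=proj(c,[cx+h/2-i*s/1000,cy+w/2-j*s/1000,z],st)
    im=cv2.remap(c["pixels"],m,None,cv2.INTER_LINEAR); cv2.imwrite(f"pics/{f}.png",im); return im
def jaw(st):
    y=Ro.from_rotvec(st["orientation"]).as_matrix()[:,1]; return np.degrees(np.arctan2(y[1],y[0]))
def plan(wps, step=36., st=None, vs=None):
    """wps: (x,y,z,jaw_deg,hand). print rows from the measured pose; jaw taken mod 180 nearest"""
    st=st or arm.state(); R=Ro.from_rotvec(st["orientation"]); p=np.array(st["tcp_pos"]); rows=[]
    for w in wps:
        x,y,z,j,hd=w[:5]; stp=w[5] if len(w)>5 else step
        yv=R.as_matrix()[:,1]; cur=np.degrees(np.arctan2(yv[1],yv[0]))
        j=cur+(j-cur+90)%180-90; a=np.radians(j)
        Y=np.array([np.cos(a),np.sin(a),0]); Z=np.array([0,0,-1.]); Rt=Ro.from_matrix(np.c_[np.cross(Y,Z),Y,Z])
        q=np.array([x,y,z]); rv=(R.inv()*Rt).as_rotvec()
        n=max(1,int(np.ceil(max(np.linalg.norm(q-p)*1000/stp,np.degrees(np.linalg.norm(rv))/6.5))))
        for i in range(n):
            e=R.inv().apply((q-p)/n)*1000; t=np.degrees(rv/n)
            t=np.round(t,2); e=np.round(e,1)
            R2=R*Ro.from_rotvec(np.radians(t)); rows.append([t.tolist(),e.tolist(),hd]); p=p+R.apply(e/1000); R=R2
            if i<n-1: rv=(R.inv()*Rt).as_rotvec()*(n)/(n-1-i); rv=rv*1.0; rv/=1; 
            if i<n-1: rv=(R.inv()*Rt).as_rotvec()/(n-1-i)*n
        p0=p
    for k in range(0,len(rows),5): print(json.dumps(rows[k:k+5]).replace("-0.0,","0,").replace("0.0,","0,").replace("-0.0]","0]").replace("0.0]","0]"))
    print("end",p.round(4),len(rows),"rows")
E
python3 - <<'E'
from h import *
c={}
c["top"]={"mtx":np.array([[456.16,0,280.42],[0,456.16,211.73],[0,0,1]]),"eye":[0.35859673,0.09479521,1.45902031],"rotation":[-2.18805716,2.13068047,-0.16410472]}
t=c["top"]
for n,uv,z in [("lidknob",(368,234),.066),("box c1",(354,205),.038),("c2",(387,208),.038),("c3",(382,267),.038),("c4",(347,263),.038),("feed far L",(304,138),.03),("far R",(317,138),.03),("near L",(296,234),.012),("near R",(316,235),.012),("knob",(311,174),.09),("stickfront",(233,214),.01),("handle",(242,241),.04),("mat1",(228,204),.003),("mat2",(251,202),.003),("mat3",(261,257),.003),("mat4",(236,261),.003),("meter",(403,168),.04),("reel",(229,171),.04),("jar",(152,281),.06)]:
    print(n,pt(t,uv,z).round(3))
w,st=shot("wrist","w0"); print(w["mtx"],w["T_tool_cam"],jaw(st))
E
```

```text
lidknob [ 0.486 -0.197  0.066]
box c1 [ 0.579 -0.159  0.038]
c2 [ 0.573 -0.264  0.038]
c3 [ 0.387 -0.247  0.038]
c4 [ 0.397 -0.138  0.038]
feed far L [0.795 0.003 0.03 ]
far R [ 0.797 -0.039  0.03 ]
near L [0.485 0.021 0.012]
near R [ 0.483 -0.043  0.012]
knob [ 0.664 -0.017  0.09 ]
stickfront [0.544 0.224 0.01 ]
handle [0.456 0.19  0.04 ]
mat1 [0.577 0.242 0.003]
mat2 [0.585 0.168 0.003]
mat3 [0.409 0.13  0.003]
mat4 [0.395 0.209 0.003]
meter [ 0.703 -0.315  0.04 ]
reel [0.677 0.239 0.04 ]
jar [0.327 0.455 0.06 ]
[[325.1922621    0.         279.54441498]
 [  0.         325.1922621  206.13747456]
 [  0.           0.           1.        ]] [[-2.92818781e-04 -9.69681315e-01 -2.44372791e-01  6.78675511e-02]
 [ 9.99999343e-01 -5.54732984e-04  1.00295790e-03  1.76248823e-04]
 [-1.10811118e-03 -2.44372337e-01  9.69680841e-01 -1.53109921e-01]
 [ 0.00000000e+00  0.00000000e+00  0.00000000e+00  1.00000000e+00]] 72.70739677521239
```

```bash
sed -i '/rv=rv\*1.0/d; /p0=p/d' h.py; sed -n 40,65p h.py
python3 - <<'E'
from h import *
plan([(0.5,-0.06,0.24,-90,.5)])
E
```

```text
x,y,z,j,hd=w[:5]; stp=w[5] if len(w)>5 else step
        yv=R.as_matrix()[:,1]; cur=np.degrees(np.arctan2(yv[1],yv[0]))
        j=cur+(j-cur+90)%180-90; a=np.radians(j)
        Y=np.array([np.cos(a),np.sin(a),0]); Z=np.array([0,0,-1.]); Rt=Ro.from_matrix(np.c_[np.cross(Y,Z),Y,Z])
        q=np.array([x,y,z]); rv=(R.inv()*Rt).as_rotvec()
        n=max(1,int(np.ceil(max(np.linalg.norm(q-p)*1000/stp,np.degrees(np.linalg.norm(rv))/6.5))))
        for i in range(n):
            e=R.inv().apply((q-p)/n)*1000; t=np.degrees(rv/n)
            t=np.round(t,2); e=np.round(e,1)
            R2=R*Ro.from_rotvec(np.radians(t)); rows.append([t.tolist(),e.tolist(),hd]); p=p+R.apply(e/1000); R=R2
            if i<n-1: rv=(R.inv()*Rt).as_rotvec()/(n-1-i)*n
    for k in range(0,len(rows),5): print(json.dumps(rows[k:k+5]).replace("-0.0,","0,").replace("0.0,","0,").replace("-0.0]","0]").replace("0.0]","0]"))
    print("end",p.round(4),len(rows),"rows")
[[[0, 0, -0.86], [-24.8, -24.2, -0.5], 0.5], [[0, 0, -0.86], [-23.2, -23.3, -0.4], 0.5], [[0, 0, -0.87], [-21.7, -22.5, -0.4], 0.5], [[0, 0, -0.86], [-20.3, -21.7, -0.4], 0.5], [[0, 0, -0.87], [-18.9, -20.9, -0.4], 0.5]]
[[[-0.01, 0, -0.86], [-17.7, -20.1, -0.3], 0.5], [[0, 0, -0.87], [-16.5, -19.3, -0.3], 0.5], [[0, 0, -0.86], [-15.4, -18.6, -0.3], 0.5], [[-0.01, 0, -0.87], [-14.4, -17.9, -0.3], 0.5], [[0, 0, -0.86], [-13.4, -17.2, -0.3], 0.5]]
[[[-0.01, 0, -0.87], [-12.5, -16.5, -0.3], 0.5], [[0, 0, -0.86], [-11.6, -15.9, -0.3], 0.5], [[-0.01, 0, -0.87], [-10.8, -15.2, -0.3], 0.5], [[0, 0, -0.86], [-10, -14.6, -0.2], 0.5], [[-0.01, 0, -0.87], [-9.3, -14.1, -0.2], 0.5]]
[[[0, 0, -0.86], [-8.7, -13.5, -0.2], 0.5], [[-0.01, 0, -0.87], [-8.0, -12.9, -0.2], 0.5], [[0, -0.01, -0.86], [-7.5, -12.4, -0.2], 0.5], [[-0.01, 0, -0.87], [-6.9, -11.9, -0.2], 0.5], [[0, -0.01, -0.86], [-6.4, -11.4, -0.2], 0.5]]
end [0.3819 0.1582 0.2365] 20 rows
```

```bash
sed -i 's|(q-p)/n)\*1000|(q-p)/(n-i))*1000|; s|j=cur+(j-cur+90)%180-90|j=cur+(j-cur+180)%360-180|' h.py
python3 - <<'E'
from h import *
plan([(0.5,-0.06,0.24,-90,.5)])
E
```

```text
[[[0, 0, 6.26], [-19.0, -18.6, -0.3], 0.5], [[0, 0, 6.26], [-21.0, -16.4, -0.3], 0.5], [[0, 0, 6.26], [-22.6, -14.0, -0.4], 0.5], [[0, 0, 6.26], [-24.0, -11.5, -0.3], 0.5], [[0, 0, 6.26], [-25.1, -8.8, -0.4], 0.5]]
[[[0, 0, 6.26], [-25.9, -6.0, -0.3], 0.5], [[0, 0, 6.26], [-26.4, -3.1, -0.4], 0.5], [[0, 0, 6.26], [-26.6, -0.2, -0.3], 0.5], [[0, 0, 6.26], [-26.5, 2.7, -0.4], 0.5], [[0, 0, 6.26], [-26.0, 5.6, -0.3], 0.5]]
[[[0, 0.01, 6.26], [-25.3, 8.4, -0.4], 0.5], [[0, 0, 6.26], [-24.2, 11.1, -0.4], 0.5], [[0, 0, 6.26], [-22.9, 13.6, -0.3], 0.5], [[0, 0.01, 6.26], [-21.2, 16.0, -0.4], 0.5], [[0, 0, 6.26], [-19.4, 18.3, -0.4], 0.5]]
[[[0, 0, 6.26], [-17.3, 20.3, -0.3], 0.5], [[0, 0, 6.25], [-14.9, 22.0, -0.4], 0.5], [[0, 0.01, 6.26], [-12.5, 23.5, -0.3], 0.5], [[0, 0, 6.25], [-9.8, 24.7, -0.4], 0.5], [[0.01, 0, 6.26], [-7.1, 25.7, -0.4], 0.5]]
[[[0, 0.01, 6.25], [-4.2, 26.3, -0.3], 0.5], [[0.01, 0, 6.26], [-1.3, 26.6, -0.4], 0.5], [[0, 0.01, 6.25], [1.6, 26.6, -0.4], 0.5], [[0.01, 0, 6.26], [4.5, 26.2, -0.3], 0.5], [[0, 0.01, 6.25], [7.3, 25.6, -0.4], 0.5]]
[[[0.01, 0, 6.26], [10, 24.7, -0.3], 0.5]]
end [ 0.5  -0.06  0.24] 26 rows
```

>>> carry_out --targets '[[[0,0,6.25],[-19,-18.5,0],0.5],[[0,0,6.25],[-21,-16.5,0],0.5],[[0,0,6.25],[-22.5,-14,0],0.5],[[0,0,6.25],[-24,-11.5,0],0.5],[[0,0,6.25],[-25,-9,0],0.5]]'

```text
clock: 0.57
tcp_pos: [0.2341, 0.4307, 0.2306]
orientation: [1.298, 2.861, -0.001]
contact_force: [0.3, 0.0, 0.1]
gripper_width: 0.0606
```

>>> carry_out --targets '[[[0,0,6.25],[-26,-6,0],0.5],[[0,0,6.25],[-26.5,-3,0],0.5],[[0,0,6.25],[-26.5,0,0],0.5],[[0,0,6.25],[-26.5,2.5,0],0.5],[[0,0,6.25],[-26,5.5,0],0.5]]'

```text
clock: 0.98
tcp_pos: [0.2977, 0.3138, 0.2308]
orientation: [-2.021, -2.405, 0.0]
contact_force: [0.6, -0.5, 0.2]
gripper_width: 0.0456
```

>>> carry_out --targets '[[[0,0,6.25],[-25,8.5,0],0.5],[[0,0,6.25],[-24,11,0],0.5],[[0,0,6.25],[-23,13.5,0],0.5],[[0,0,6.25],[-21,16,0],0.5],[[0,0,6.25],[-19.5,18.5,0],0.5]]'

```text
clock: 1.4
tcp_pos: [0.3612, 0.1973, 0.2309]
orientation: [-2.594, -1.772, 0.0]
contact_force: [1.0, -0.8, -0.7]
gripper_width: 0.0456
```

>>> carry_out --targets '[[[0,0,6.25],[-17.5,20.5,0],0.5],[[0,0,6.25],[-15,22,0],0.5],[[0,0,6.25],[-12.5,23.5,0],0.5],[[0,0,6.25],[-10,24.5,0],0.5],[[0,0,6.25],[-7,25.5,0],0.5]]'

```text
clock: 1.82
tcp_pos: [0.4245, 0.0802, 0.2308]
orientation: [-2.976, -1.007, 0.0]
contact_force: [-0.4, 0.5, -0.7]
gripper_width: 0.0458
```

>>> carry_out --targets '[[[0,0,6.25],[-4,26.5,0],0.5],[[0,0,6.25],[-1.5,26.5,0],0.5],[[0,0,6.25],[1.5,26.5,0],0.5],[[0,0,6.25],[4.5,26,0],0.5],[[0,0,6.25],[7.5,25.5,0],0.5]]'

```text
clock: 2.23
tcp_pos: [0.4884, -0.0363, 0.2307]
orientation: [-3.137, -0.168, 0.001]
contact_force: [0.1, -1.0, -0.3]
gripper_width: 0.0452
```

>>> carry_out --targets '[[[0,0,6.25],[10,24.5,0],0.5],[[0,0,0],[0,0,0],0.5],[[0,0,0],[0,0,0],0.5]]'

```text
clock: 2.48
tcp_pos: [0.5009, -0.059, 0.2304]
orientation: [-3.141, -0.004, 0.002]
contact_force: [-0.1, -0.1, -0.5]
gripper_width: 0.0455
```

Run:
```python
from h import *
w,st=shot("wrist","w1"); print(st["tcp_pos"],jaw(st),st["clock"],st["joints"])
im=rectify(w,st,0.54,-0.02,0.56,0.40,0.02,"r1",s=0.7)
```

```text
[ 0.50090578 -0.05900767  0.23035037] -89.85821700220295 2.4833 [-1.40323785e-01  2.09578196e-01  1.72031551e+00  4.38482945e-04
  1.21305627e+00  1.42784376e+00]
```

View pics/r1.png

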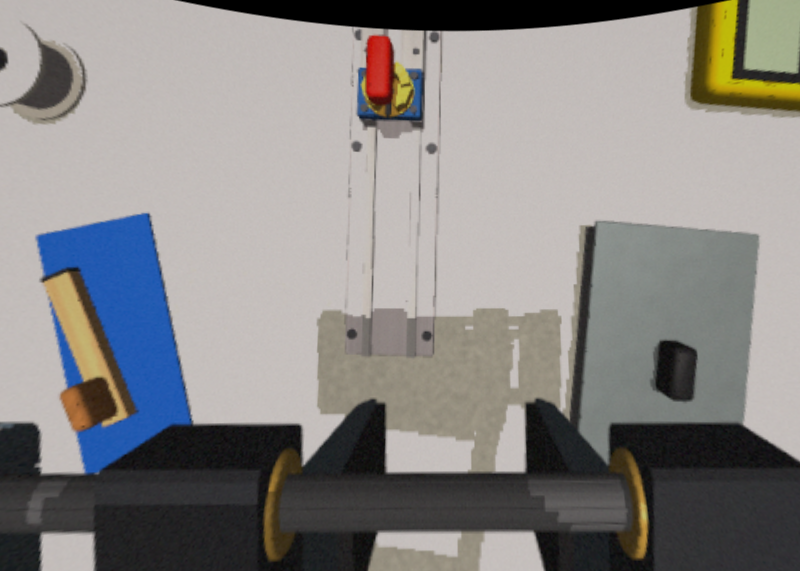

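```bash
cat >> h.py <<'E'
def rp(c,st,u,v,z,cx,cy,w,h,zp,s):
    o=ray(c,(c["mtx"][0,2]+1,c["mtx"][1,2]),st)[0]; q=np.array([cx+h/2-v*s/1000,cy+w/2-u*s/1000,zp]); return o+(q-o)*(z-o[2])/(q[2]-o[2])
E
cat > m1.py <<'E'
from h import *
st={"tcp_pos":np.array([0.50090578,-0.05900767,0.23035037]),"orientation":None}
R=Ro.from_euler('z',-0.0)
a=np.radians(-89.858);Y=np.array([np.cos(a),np.sin(a),0]);Z=np.array([0,0,-1.])
st["orientation"]=Ro.from_matrix(np.c_[np.cross(Y,Z),Y,Z]).as_rotvec()
w={"mtx":np.array([[325.19,0,279.54],[0,325.19,206.14],[0,0,1]]),"T_tool_cam":np.array([[-2.928e-4,-.96968,-.24437,.06787],[1,-5.5e-4,1e-3,1.76e-4],[-1.1e-3,-.24437,.96968,-.15311],[0,0,0,1]])}
f=lambda u,v,z: rp(w,st,u,v,z,.54,-.02,.56,.40,.02,.7)
for n,u,v,z in [("lidTL",596,222,.038),("lidTR",758,235,.038),("lidR",745,421,.038),("lidknob",681,372,.066),("nearL",346,354,.01),("nearR",433,356,.01),("farL",353,40,.01),("farR",440,40,.01),("bridge NL",359,117,.044),("bridgeNR",421,122,.044),("bridge far R",424,69,.044),("knobtop far",379,37,.096),("knob near",379,95,.096),("mat tl",37,236,.003),("mat tr",149,213,.003),("mat br",191,420,.003),("mat bl",88,472,.003),("stick front top mid",62,272,.015),("handle top",86,404,.045)]:
    print(n,f(u,v,z)[:2].round(4))
E
python3 m1.py
```

```text
lidTL [ 0.5838 -0.1523]
lidTR [ 0.5752 -0.2601]
lidR [ 0.4514 -0.2515]
lidknob [ 0.4909 -0.1967]
nearL [0.4901 0.0199]
nearR [ 0.4887 -0.0427]
farL [0.7159 0.0149]
farR [ 0.7159 -0.0477]
bridge NL [0.6522 0.0042]
bridgeNR [ 0.6489 -0.0363]
bridge far R [ 0.6836 -0.0383]
knobtop far [ 0.6837 -0.0165]
knob near [ 0.6516 -0.0165]
mat tl [0.5751 0.2478]
mat tr [0.5919 0.1657]
mat br [0.4403 0.135 ]
mat bl [0.4022 0.2104]
stick front top mid [0.5493 0.2204]
handle top [0.4649 0.182 ]
```

Run:
```python
from h import *
plan([(0.489,-0.198,0.11,-94.3,.45),(0.489,-0.198,0.058,-94.3,.45,30)])
```

```text
[[[-0.01, 0.01, 0.75], [-2.0, 23.3, 20.1], 0.45], [[-0.01, 0.01, 0.75], [-1.7, 23.3, 20.1], 0.45], [[-0.01, 0.02, 0.75], [-1.3, 23.4, 20.1], 0.45], [[0, 0.01, 0.76], [-1.1, 23.4, 20], 0.45], [[-0.01, 0.02, 0.75], [-0.7, 23.3, 20.1], 0.45]]
[[[0, 0.01, 0.76], [-0.5, 23.4, 20], 0.45], [[0, 0, 0], [0, 0, 26.0], 0.45], [[0, 0, 0], [0, 0, 26.0], 0.45]]
end [ 0.489 -0.198  0.058] 8 rows
```

>>> carry_out --targets '[[[0,0,0.75],[-2,23.5,20],0.45],[[0,0,0.75],[-2,23,20],0.45],[[0,0,0.75],[-1,23.5,20],0.45],[[0,0,0.75],[-1,23.5,20],0.45],[[0,0,0.75],[-1,23.5,20],0.45]]'

```text
clock: 2.95
tcp_pos: [0.4907, -0.1745, 0.1303]
orientation: [-3.14, 0.094, -0.0]
contact_force: [-0.2, 0.1, 0.4]
gripper_width: 0.0412
```

>>> carry_out --targets '[[[0,0,0.75],[-0.5,23.5,20],0.45],[[0,0,0],[0,0,0],0.45],[[0,0,0],[0,0,0],0.45]]'

```text
clock: 3.2
tcp_pos: [0.4883, -0.1977, 0.1101]
orientation: [-3.138, 0.118, 0.004]
contact_force: [0.4, -0.5, -0.5]
gripper_width: 0.0411
```

Run:
```python
from h import *
w,st=shot("wrist","w2"); print(st["tcp_pos"],jaw(st),st["clock"])
cv2.imwrite("pics/w2c.png",w["pixels"][120:420,100:460])
print(proj(w,[.489,-.198,.066],st))
```

```text
[ 0.48827465 -0.19770744  0.11007814] -94.29732285974833 3.2
(np.float64(280.4180473360642), np.float64(234.4718468033461))
```

View pics/w2c.png

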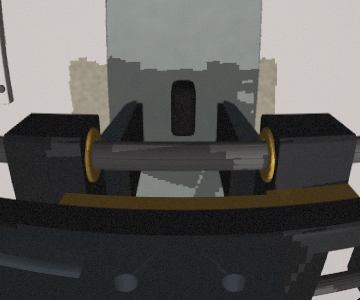

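The wrist crop shows the lid knob at full-image pixel (283,228), aligned and midway between the fingers. I'll grasp it.

>>> carry_out --targets '[[[0,0,0],[0,0,26],0.45],[[0,0,0],[0,0,26],0.45],[[0,0,0],[0,0,0],0.0],[[0,0,0],[0,0,0],0.0],[[0,0,0],[0,0,0],0.0]]' --squeeze 30

```text
clock: 3.67
tcp_pos: [0.4906, -0.198, 0.0607]
orientation: [3.139, -0.115, 0.004]
contact_force: [-0.2, 0.5, 0.4]
gripper_width: 0.0238
```

>>> carry_out --targets '[[[0,0,0],[0,0,0],0],[[0,0,0],[0,0,-10],0],[[0,0,0],[0,0,-25],0],[[0,0,0],[0,0,-30],0],[[0,0,0],[0,0,0],0]]'

```text
clock: 4.08
tcp_pos: [0.4929, -0.1999, 0.1305]
orientation: [3.135, -0.118, 0.018]
contact_force: [1.3, -1.4, -1.0]
gripper_width: 0.0157
```

Run:
```python
from h import *
st=arm.state();print(st["tcp_pos"],st["gripper_width"],st["contact_force"])
plan([(0.475,-0.335,0.12,-94.3,0,30),(0.475,-0.335,0.030,-94.3,0,22)])
```

```text
[ 0.49287965 -0.19992355  0.13050964] 0.01571310556769672 [ 1.3045472  -1.35975457 -1.01288214]
[[[0.04, -0.14, 0], [-1.6, 27.2, 2.2], 0], [[0.04, -0.13, 0], [-1.6, 27.2, 2.2], 0], [[0.05, -0.14, 0], [-1.5, 27.2, 2.1], 0], [[0.04, -0.13, 0], [-1.5, 27.2, 2.1], 0], [[0.05, -0.14, 0.01], [-1.6, 27.2, 2.2], 0]]
[[[0, 0, 0], [0, 0, 18.0], 0], [[0, 0, 0], [0, 0, 18.0], 0], [[0, 0, 0], [0, 0, 18.0], 0], [[0, 0, 0], [0, 0, 18.0], 0], [[0, 0, 0], [0, 0, 18.0], 0]]
end [ 0.475 -0.335  0.03 ] 10 rows
```

>>> carry_out --targets '[[[0,0,0],[0,0,0],0],[[0,0,0],[0,0,0],0],[[0,0,0],[0,0,0],0]]'

```text
clock: 4.33
tcp_pos: [0.4883, -0.1981, 0.1231]
orientation: [-3.138, 0.118, 0.003]
contact_force: [0.1, -0.1, -2.8]
gripper_width: 0.0161
```

>>> carry_out --targets '[[[0,0,0],[-1,27.5,0],0],[[0,0,0],[0,27.5,0],0],[[0,0,0],[1,27.5,0],0],[[0,0,0],[1,27.5,0],0],[[0,0,0],[1,27,0],0]]'

```text
clock: 4.75
tcp_pos: [0.4801, -0.336, 0.1224]
orientation: [-3.138, 0.118, 0.004]
contact_force: [0.0, 0.1, -2.6]
gripper_width: 0.0159
```

>>> carry_out --targets '[[[0,0,0],[0,0,25],0],[[0,0,0],[0,0,25],0],[[0,0,0],[0,0,25],0],[[0,0,0],[0,0,12],0],[[0,0,0],[0,0,5],0]]'

```text
clock: 5.17
tcp_pos: [0.4784, -0.3337, 0.031]
orientation: [-3.135, 0.118, 0.011]
contact_force: [-12.9, 8.8, 44.0]
gripper_width: 0.0161
```

>>> carry_out --targets '[[[0,0,0],[0,0,1],0],[[0,0,0],[0,0,0],0],[[0,0,0],[0,0,0],0]]'

```text
clock: 5.42
tcp_pos: [0.4785, -0.3337, 0.0311]
orientation: [-3.136, 0.118, 0.009]
contact_force: [-7.0, 3.0, 11.0]
gripper_width: 0.0156
```

>>> carry_out --targets '[[[0,0,0],[0,0,-1],0.45],[[0,0,0],[0,0,0],0.45],[[0,0,0],[0,0,0],0.45],[[0,0,0],[0,0,-20],0.45],[[0,0,0],[0,0,-30],0.45]]'

```text
clock: 5.83
tcp_pos: [0.4792, -0.3339, 0.0791]
orientation: [-3.135, 0.117, 0.01]
contact_force: [0.6, -0.8, 0.6]
gripper_width: 0.0406
```

>>> carry_out --targets '[[[0,0,0],[0,0,-36],0.45],[[0,0,0],[0,0,-36],0.45],[[0,0,0],[0,0,0],0.45],[[0,0,0],[0,0,0],0.45]]'

```text
clock: 6.17
tcp_pos: [0.4823, -0.3361, 0.156]
orientation: [3.137, -0.117, 0.007]
contact_force: [-0.1, 0.1, -1.4]
gripper_width: 0.041
```

Run:
```python
from h import *
st=arm.state();print(st["tcp_pos"],jaw(st),st["gripper_width"])
plan([(0.62,-0.04,0.16,-91.3,0.4,36)])
```

```text
[ 0.48226764 -0.33612468  0.15598681] -94.28957265676596 0.04098740489216332
[[[0.02, -0.02, -0.3], [11.5, -30.6, -0.4], 0.4], [[0.02, -0.03, -0.3], [11.7, -30.5, -0.4], 0.4], [[0.01, -0.02, -0.3], [11.8, -30.4, -0.4], 0.4], [[0.02, -0.03, -0.3], [12.0, -30.4, -0.4], 0.4], [[0.01, -0.02, -0.3], [12.2, -30.3, -0.4], 0.4]]
[[[0.02, -0.03, -0.3], [12.3, -30.2, -0.4], 0.4], [[0.01, -0.02, -0.3], [12.5, -30.2, -0.4], 0.4], [[0.02, -0.03, -0.3], [12.6, -30.1, -0.5], 0.4], [[0.01, -0.02, -0.29], [12.8, -30.1, -0.4], 0.4], [[0.02, -0.03, -0.3], [13.0, -30, -0.4], 0.4]]
end [ 0.62 -0.04  0.16] 10 rows
```

>>> carry_out --targets '[[[0,0,-0.3],[11.5,-30.5,0],0.4],[[0,0,-0.3],[11.5,-30.5,0],0.4],[[0,0,-0.3],[12,-30.5,0],0.4],[[0,0,-0.3],[12,-30.5,0],0.4],[[0,0,-0.3],[12,-30.5,0],0.4]]'

```text
clock: 6.58
tcp_pos: [0.5492, -0.1852, 0.1518]
orientation: [-3.139, 0.077, 0.006]
contact_force: [0.4, 0.6, -0.3]
gripper_width: 0.0366
```

>>> carry_out --targets '[[[0,0,-0.3],[12.5,-30,0],0.4],[[0,0,-0.3],[12.5,-30,0],0.4],[[0,0,-0.3],[12.5,-30,0],0.4],[[0,0,-0.3],[12.5,-30,0],0.4],[[0,0,-0.3],[13,-30,0],0.4]]'

```text
clock: 7.0
tcp_pos: [0.6179, -0.0377, 0.1517]
orientation: [-3.141, 0.035, 0.006]
contact_force: [0.4, -0.2, 0.3]
gripper_width: 0.0362
```

>>> carry_out --targets '[[[0,0,0],[0,0,0],0.4],[[0,0,0],[0,0,0],0.4],[[0,0,0],[0,0,0],0.4]]'

```text
clock: 7.25
tcp_pos: [0.6174, -0.0396, 0.1523]
orientation: [3.141, -0.035, -0.005]
contact_force: [0.6, 0.5, 0.6]
gripper_width: 0.0365
```

Run:
```python
from h import *
import pickle
w,st=shot("wrist","w3"); print(st["tcp_pos"],jaw(st),st["clock"])
pickle.dump((w,st),open("w3.pkl","wb"))
cv2.imwrite("pics/w3c.png",cv2.resize(w["pixels"][60:360,170:530],None,fx=2,fy=2))
for p in ([.668,-.016,.096],[.668,-.016,.063],[.489,-.198,.038]): print(proj(w,p,st))
```

```text
[ 0.61742326 -0.03963331  0.15227171] -91.26682934007663 7.25
(np.float64(241.56406646608673), np.float64(155.65450193526635))
(np.float64(246.67686530492466), np.float64(151.46735949084757))
(np.float64(430.7625128141531), np.float64(320.8739860391931))
```

View pics/w3c.png

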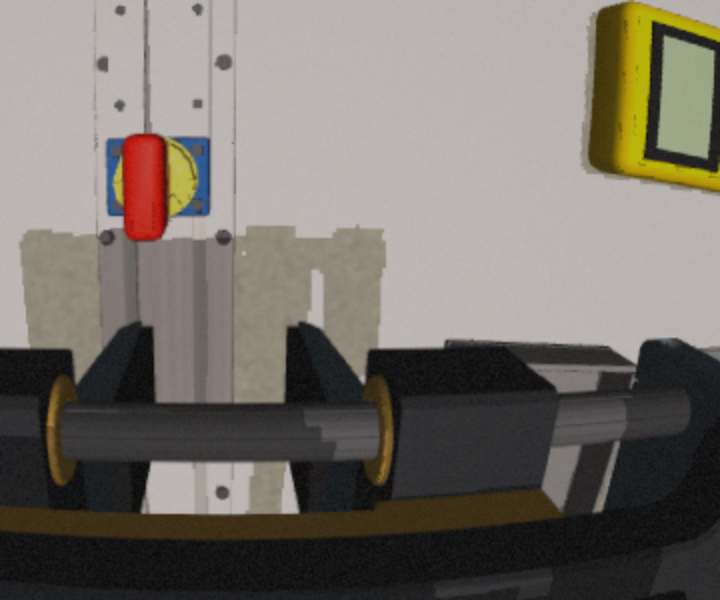

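The knob's red top is centred at crop (144,187), which is full-image (242,153.5). The prediction was (241.6,155.7), so the pin is at about (0.669, -0.0165). Next I'll move onto it and grip.

>>> carry_out --targets '[[[0,0,0],[26,-12,0],0.4],[[0,0,0],[25.5,-12,0],0.4],[[0,0,0],[0,0,30],0.4],[[0,0,0],[0,0,26],0.4],[[0,0,0],[0,0,10],0.4]]'

```text
clock: 7.72
tcp_pos: [0.6678, -0.0179, 0.0837]
orientation: [-3.141, 0.038, 0.012]
contact_force: [-0.6, -0.9, -0.4]
gripper_width: 0.0368
```

>>> carry_out --targets '[[[0,0,0],[0,0,0],0.4],[[0,0,0],[0,0,0],0.4],[[0,0,0],[0,0,0],0],[[0,0,0],[0,0,0],0],[[0,0,0],[0,0,0],0]]' --squeeze 45

```text
clock: 8.13
tcp_pos: [0.6712, -0.0168, 0.0897]
orientation: [3.141, -0.036, 0.005]
contact_force: [-0.7, -0.8, 0.0]
gripper_width: 0.0196
```

>>> carry_out --targets '[[[0,0,0],[0,0,0],0],[[0,0,0],[0,0,0],0],[[0,0,0],[0,0,0],0]]'

```text
clock: 8.38
tcp_pos: [0.6711, -0.0159, 0.0894]
orientation: [-3.14, 0.035, -0.004]
contact_force: [-0.6, 2.1, 6.3]
gripper_width: 0.0133
```

>>> carry_out --targets '[[[0,0,0],[0,0,0],0],[[0,0,0],[0,0,0],0],[[0,0,0],[0,0,0],0]]'

```text
clock: 8.63
tcp_pos: [0.6711, -0.0159, 0.0894]
orientation: [-3.141, 0.035, -0.004]
contact_force: [-0.7, 2.8, 6.7]
gripper_width: 0.0139
```

>>> carry_out --targets '[[[0,0,0],[0,0,-5],0],[[0,0,0],[0,0,-5],0],[[0,0,0],[0,0,-4],0],[[0,0,0],[0,0,0],0],[[0,0,0],[0,0,0],0]]'

```text
clock: 9.05
tcp_pos: [0.6709, -0.016, 0.1015]
orientation: [-3.14, 0.036, -0.002]
contact_force: [4.0, 3.5, -6.7]
gripper_width: 0.0137
```

>>> carry_out --targets '[[[0,0,0],[0,0,-3],0],[[0,0,0],[0,0,-2],0],[[0,0,0],[0,0,0],0],[[0,0,0],[0,0,0],0]]'

```text
clock: 9.38
tcp_pos: [0.6709, -0.016, 0.106]
orientation: [-3.14, 0.036, -0.001]
contact_force: [4.8, 3.4, -7.9]
gripper_width: 0.0135
```

>>> carry_out --targets '[[[0,0,-6.9],[0,0,0],0],[[0,0,-6.9],[0,0,0],0],[[0,0,-6.9],[0,0,0],0],[[0,0,0],[0,0,0],0]]'

```text
clock: 9.72
tcp_pos: [0.6708, -0.0151, 0.1058]
orientation: [-3.093, -0.535, -0.001]
contact_force: [3.9, 5.9, -7.9]
gripper_width: 0.0138
```

Run:
```python
from h import *
st=arm.state();print(st["tcp_pos"],jaw(st),st["contact_force"],st["ft_torque"],st["gripper_width"])
```

```text
[ 0.67080321 -0.01514959  0.10581361] -70.3834915437011 [ 3.90417615  5.87057158 -7.85489459] [ 1.15180076 -0.96581954  0.02143297] 0.013777570778670308
```

>>> carry_out --targets '[[[0,0,-6.9],[0,0,0],0],[[0,0,-6.9],[0,0,0],0],[[0,0,-6.9],[0,0,0],0],[[0,0,-6.9],[0,0,0],0],[[0,0,-6.9],[0,0,0],0]]'

```text
clock: 10.13
tcp_pos: [0.67, -0.014, 0.1056]
orientation: [-2.792, -1.429, -0.001]
contact_force: [2.9, 9.0, -7.5]
gripper_width: 0.0136
```

>>> carry_out --targets '[[[0,0,-6.9],[0,0,0],0],[[0,0,-6.6],[0,0,0],0],[[0,0,0],[0,0,0],0],[[0,0,0],[0,0,0],0],[[0,0,0],[0,0,0],0]]'

```text
clock: 10.55
tcp_pos: [0.6695, -0.0137, 0.1054]
orientation: [-2.609, -1.739, -0.001]
contact_force: [2.1, 8.4, -7.8]
gripper_width: 0.0139
```

Run:
```python
from h import *
st=arm.state();print(st["tcp_pos"],jaw(st),st["contact_force"],st["ft_torque"],st["gripper_width"])
```

```text
[ 0.66953264 -0.01369637  0.10540327] -22.639618766060305 [ 2.13231668  8.3723238  -7.83496356] [ 1.88738885 -0.64856007 -0.03047692] 0.013851487994428932
```

>>> carry_out --targets '[[[0,0,0],[0,0,3],0],[[0,0,0],[0,0,2],0],[[0,0,0],[0,0,1.5],0],[[0,0,0],[0,0,0],0],[[0,0,0],[0,0,0],0]]'

```text
clock: 10.97
tcp_pos: [0.6696, -0.0137, 0.1016]
orientation: [-2.61, -1.739, -0.003]
contact_force: [-1.0, 10.4, 3.2]
gripper_width: 0.0137
```

>>> carry_out --targets '[[[0,0,0],[0,0,0],0.35],[[0,0,0],[0,0,0],0.35],[[0,0,0],[0,0,0],0.35],[[0,0,0],[0,0,0],0.35],[[0,0,0],[0,0,-15],0.35]]'

```text
clock: 11.38
tcp_pos: [0.6682, -0.0172, 0.1125]
orientation: [-2.611, -1.741, 0.01]
contact_force: [-0.2, 0.2, 0.2]
gripper_width: 0.032
```

>>> carry_out --targets '[[[0,0,0],[0,0,-30],0.4],[[0,0,0],[0,0,-30],0.4],[[0,0,0],[-30,0,0],0.4],[[0,0,0],[-20,0,0],0.4],[[0,0,0],[0,0,0],0.4]]'

```text
clock: 11.8
tcp_pos: [0.6499, -0.0664, 0.1762]
orientation: [2.614, 1.739, -0.003]
contact_force: [-0.0, -0.4, -0.3]
gripper_width: 0.0366
```

Run:
```python
from h import *
st=arm.state();print(st["tcp_pos"],jaw(st),st["contact_force"],st["ft_torque"],st["gripper_width"])
plan([(0.43,-0.15,0.20,-94.3,.45)])
```

```text
[ 0.64988956 -0.066381    0.17621488] -22.75045656697808 [-0.00381156 -0.35910597 -0.26609643] [-0.06117936  0.12635405  0.00783565] 0.036634866468152526
[[[0.01, 0.01, 5.96], [-13.5, -14.2, -2.0], 0.45], [[0.01, 0.01, 5.96], [-14.9, -12.7, -2.0], 0.45], [[0.01, 0.01, 5.96], [-16.2, -11.1, -1.9], 0.45], [[0.01, 0.01, 5.96], [-17.2, -9.4, -2.0], 0.45], [[0.01, 0.01, 5.96], [-18.1, -7.5, -2.0], 0.45]]
[[[0.01, 0.01, 5.96], [-18.8, -5.6, -1.9], 0.45], [[0.01, 0.01, 5.96], [-19.3, -3.6, -2.0], 0.45], [[0.01, 0.01, 5.97], [-19.5, -1.6, -1.9], 0.45], [[0.01, 0.01, 5.96], [-19.6, 0.4, -2.0], 0.45], [[0.01, 0.01, 5.97], [-19.5, 2.5, -2.0], 0.45]]
[[[0, 0.01, 5.96], [-19.1, 4.4, -1.9], 0.45], [[0.01, 0, 5.97], [-18.5, 6.4, -2.0], 0.45]]
end [ 0.43 -0.15  0.2 ] 12 rows
```

>>> carry_out --targets '[[[0,0,6],[-13.5,-14,-2],0.45],[[0,0,6],[-15,-12.5,-2],0.45],[[0,0,6],[-16,-11,-2],0.45],[[0,0,6],[-17,-9.5,-2],0.45],[[0,0,6],[-18,-7.5,-2],0.45]]'

```text
clock: 12.22
tcp_pos: [0.5594, -0.0978, 0.1851]
orientation: [-2.978, -0.999, 0.001]
contact_force: [-0.2, -0.1, 1.0]
gripper_width: 0.041
```

>>> carry_out --targets '[[[0,0,6],[-19,-5.5,-2],0.45],[[0,0,6],[-19.5,-3.5,-2],0.45],[[0,0,6],[-19.5,-1.5,-2],0.45],[[0,0,6],[-19.5,0.5,-2],0.45],[[0,0,6],[-19.5,2.5,-2],0.45]]'

```text
clock: 12.63
tcp_pos: [0.4676, -0.133, 0.1953]
orientation: [-3.135, -0.195, 0.001]
contact_force: [0.3, -0.1, -0.2]
gripper_width: 0.0407
```

>>> carry_out --targets '[[[0,0,6],[-19,4.5,-2],0.45],[[0,0,5.5],[-18.5,6.5,-2],0.45],[[0,0,0],[-13,25,0],0.45],[[0,0,0],[-13,25,0],0.45],[[0,0,0],[0,0,0],0.45]]'

```text
clock: 13.05
tcp_pos: [0.4003, -0.1973, 0.1995]
orientation: [3.138, -0.117, -0.002]
contact_force: [0.1, 0.6, 0.3]
gripper_width: 0.0405
```

>>> carry_out --targets '[[[0,0,0],[0,0,0],0.45],[[0,0,0],[0,0,0],0.45],[[0,0,0],[0,0,0],0.45]]'

```text
clock: 13.3
tcp_pos: [0.4029, -0.1941, 0.1993]
orientation: [-3.139, 0.111, 0.0]
contact_force: [0.1, -0.5, -0.3]
gripper_width: 0.0411
```

Run:
```python
from h import *
import pickle
w,st=shot("wrist","w4"); print(st["tcp_pos"],jaw(st),st["clock"])
pickle.dump((w,st),open("w4.pkl","wb"))
rectify(w,st,0.53,-0.16,0.40,0.28,0.022,"r4",s=0.5)
```

```text
[ 0.40293755 -0.1941007   0.19931705] -94.04893248135978 13.3
```

View pics/r4.png

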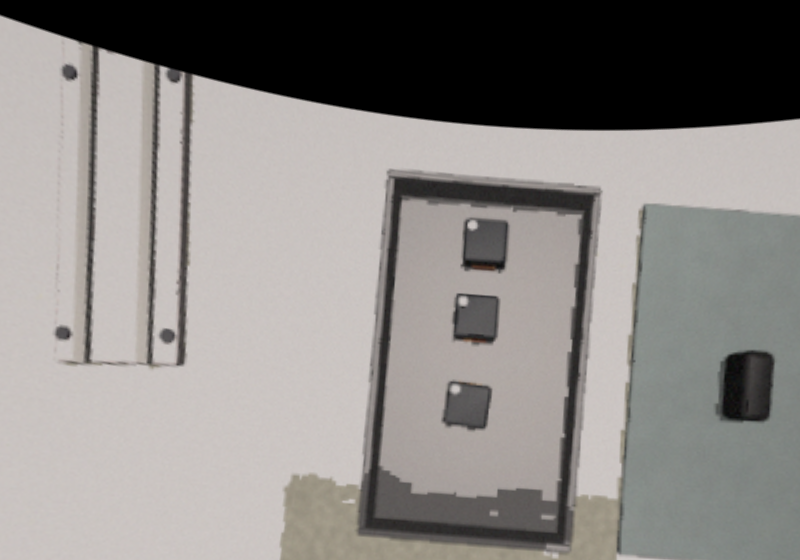

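Run:
```python
from h import *
plan([(0.549,-.203,.08,-90,.42,36),(0.549,-.203,.0285,-90,.42,26)])
import pickle
w,st=pickle.load(open("w4.pkl","rb"))
im=cv2.imread("pics/r4.png"); z=im[450:560,355:580]; z=cv2.convertScaleAbs(z,alpha=2.2)
im2=cv2.imread("pics/r4.png")[20:380,40:220]
cv2.imwrite("pics/z4.png",np.hstack([cv2.resize(z,(675,330)) if 0 else cv2.copyMakeBorder(z,0,250,0,0,cv2.BORDER_CONSTANT),cv2.resize(im2,None,fx=2,fy=1)]))
```

```text
[[[0, 0, -0.67], [24.4, -0.2, 19.9], 0.42], [[0, 0, -0.67], [24.4, 0.1, 19.9], 0.42], [[-0.01, 0, -0.67], [24.4, 0.3, 19.9], 0.42], [[0, 0, -0.67], [24.4, 0.6, 19.9], 0.42], [[-0.01, 0, -0.67], [24.3, 0.9, 19.8], 0.42]]
[[[0, 0.01, -0.67], [24.4, 1.3, 19.9], 0.42], [[0, 0, 0], [0, 0, 25.7], 0.42], [[0, 0, 0], [0, 0, 25.8], 0.42]]
end [ 0.549  -0.203   0.0285] 8 rows
```

View pics/z4.png

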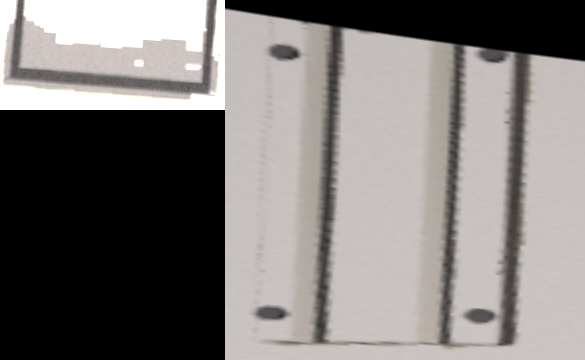

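Only three chokes are in the box: the fourth slot, near crop (120,50), shows shadow alone. From the screw midpoints the feeder axis runs y ≈ -0.0115 - 0.0265(x-0.505). Picking the first choke now.

>>> carry_out --targets '[[[0,0,-0.7],[24.5,0,20],0.42],[[0,0,-0.7],[24.5,0,20],0.42],[[0,0,-0.7],[24.5,0.5,20],0.42],[[0,0,-0.7],[24.5,0.5,20],0.42],[[0,0,-0.7],[24.5,1,20],0.42]]'

```text
clock: 13.77
tcp_pos: [0.5264, -0.2015, 0.0982]
orientation: [-3.141, 0.013, 0.0]
contact_force: [-0.9, 0.3, 0.0]
gripper_width: 0.0385
```

>>> carry_out --targets '[[[0,0,-0.6],[24.5,1,19.5],0.42],[[0,0,0],[0,0,0],0.42],[[0,0,0],[0,0,0],0.42],[[0,0,0],[0,0,0],0.42]]'

```text
clock: 14.1
tcp_pos: [0.549, -0.2029, 0.0798]
orientation: [-3.141, -0.002, 0.002]
contact_force: [0.2, -1.1, 0.1]
gripper_width: 0.0385
```

>>> carry_out --targets '[[[0,0,0],[0,0,26],0.42],[[0,0,0],[0,0,20],0.42],[[0,0,0],[0,0,5],0.42],[[0,0,0],[0,0,0],0.42],[[0,0,0],[0,0,0],0.42]]'

```text
clock: 14.52
tcp_pos: [0.5495, -0.2039, 0.0303]
orientation: [3.141, -0.0, 0.002]
contact_force: [0.3, -0.5, 0.3]
gripper_width: 0.038
```

>>> carry_out --targets '[[[0,0,0],[0,0,1.5],0],[[0,0,0],[0,0,0],0],[[0,0,0],[0,0,0],0],[[0,0,0],[0,0,0],0],[[0,0,0],[0,0,0],0]]' --squeeze 15

```text
clock: 14.93
tcp_pos: [0.5497, -0.2039, 0.0285]
orientation: [3.141, 0.0, 0.002]
contact_force: [-0.5, 0.4, 7.0]
gripper_width: 0.0211
```

>>> carry_out --targets '[[[0,0,0],[0,0,0],0],[[0,0,0],[0,0,-10],0],[[0,0,0],[0,0,-20],0],[[0,0,0],[0,0,-25],0],[[0,0,0],[0,0,0],0]]'

```text
clock: 15.35
tcp_pos: [0.5521, -0.2048, 0.0872]
orientation: [3.138, 0.0, 0.013]
contact_force: [0.7, -0.4, 0.1]
gripper_width: 0.0218
```

>>> carry_out --targets '[[[0,0,0],[0,0,0],0],[[0,0,0],[0,0,0],0]]'

```text
clock: 15.52
tcp_pos: [0.5488, -0.2035, 0.0822]
orientation: [-3.141, -0.0, 0.001]
contact_force: [-0.7, 0.6, -1.2]
gripper_width: 0.0217
```

Run:
```python
from h import *
st=arm.state();print(st["tcp_pos"],jaw(st),st["gripper_width"])
plan([(0.6045,-.0142,.082,-91.4,0,36)])
```

```text
[ 0.54876187 -0.20350909  0.08219527] -89.98939000945917 0.02173745674034368
[[[0, 0.01, 0.24], [9.3, -31.5, 0], 0], [[0, 0.01, 0.23], [9.2, -31.6, 0], 0], [[-0.01, 0.01, 0.24], [9.0, -31.6, 0.1], 0], [[0, 0, 0.23], [8.9, -31.7, 0], 0], [[-0.01, 0.01, 0.24], [8.8, -31.7, 0.1], 0]]
[[[0, 0, 0.23], [8.6, -31.8, 0], 0]]
end [ 0.6045 -0.0142  0.082 ] 6 rows
```

>>> carry_out --targets '[[[0,0,0.25],[9.5,-31.5,0],0],[[0,0,0.25],[9,-31.5,0],0],[[0,0,0.25],[9,-31.5,0],0],[[0,0,0.25],[9,-31.5,0],0],[[0,0,0.2],[9,-31.5,0],0]]'

```text
clock: 15.93
tcp_pos: [0.5952, -0.0451, 0.081]
orientation: [-3.141, 0.033, 0.005]
contact_force: [0.3, -0.2, -0.9]
gripper_width: 0.0214
```

>>> carry_out --targets '[[[0,0,0.2],[8.5,-32,0],0],[[0,0,0],[0,0,20],0],[[0,0,0],[0,0,8],0],[[0,0,0],[0,0,0],0],[[0,0,0],[0,0,0],0]]'

```text
clock: 16.35
tcp_pos: [0.604, -0.0155, 0.0531]
orientation: [3.141, -0.039, -0.005]
contact_force: [-0.5, -0.2, 0.3]
gripper_width: 0.0218
```

>>> carry_out --targets '[[[0,0,0],[0,0,0],0],[[0,0,0],[0,0,0],0]]'

```text
clock: 16.52
tcp_pos: [0.6054, -0.0158, 0.055]
orientation: [3.141, -0.04, 0.001]
contact_force: [0.8, -0.1, -0.2]
gripper_width: 0.0221
```

Run:
```python
from h import *
w,st=shot("wrist","w5");print(st["tcp_pos"],jaw(st),st["gripper_width"])
cv2.imwrite("pics/w5c.png",cv2.resize(w["pixels"][130:330,180:380],None,fx=3,fy=3))
for x in (.58,.605,.63): print([np.round((np.array(proj(w,[x,-.0115-.0265*(x-.505)+s,.015],st))-[180,130])*3) for s in (-.013,0,.013)])
```

```text
[ 0.60544692 -0.01577985  0.05498807] -91.47603390668021 0.022051857665585078
[array([352., 431.]), array([292., 433.]), array([233., 434.])]
[array([354., 324.]), array([292., 326.]), array([230., 327.])]
[array([356., 208.]), array([292., 210.]), array([228., 212.])]
```

View pics/w5c.png

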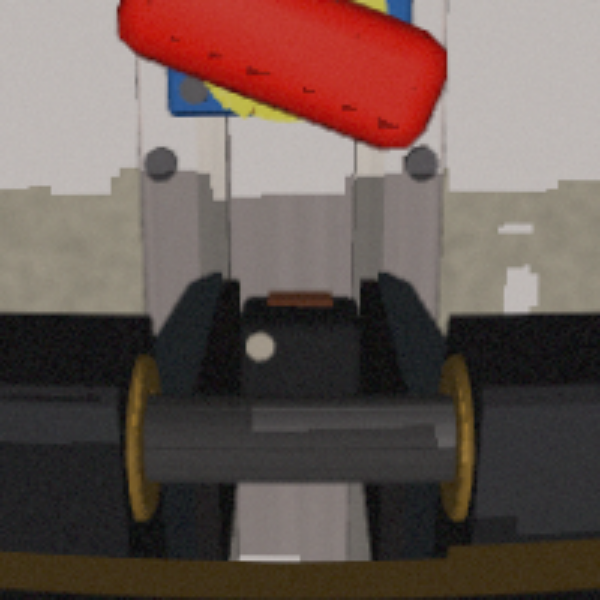

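The channel's inner edges are at crop x 229 and 353 (mid 291, predicted 292). The choke's mid is at about 300, roughly 1.5 mm to the right, so I'll correct that and lower.

>>> carry_out --targets '[[[0,0,0],[0,-1.5,10],0],[[0,0,0],[0,0,7],0],[[0,0,0],[0,0,2.5],0],[[0,0,0],[0,0,0],0],[[0,0,0],[0,0,0],0]]'

```text
clock: 16.98
tcp_pos: [0.605, -0.0133, 0.0345]
orientation: [-3.141, 0.038, 0.001]
contact_force: [-0.4, -0.0, -0.4]
gripper_width: 0.0217
```

>>> carry_out --targets '[[[0,0,0],[0,0,0],0],[[0,0,0],[0,0,0],0]]'

```text
clock: 17.15
tcp_pos: [0.6052, -0.0132, 0.0346]
orientation: [-3.141, 0.038, 0.001]
contact_force: [1.0, 0.5, -1.3]
gripper_width: 0.022
```

>>> carry_out --targets '[[[0,0,0],[0,0.7,0.5],0.42],[[0,0,0],[0,0,0],0.42],[[0,0,0],[0,0,0],0.42],[[0,0,0],[0,0,-15],0.42],[[0,0,0],[0,0,-30],0.42]]'

```text
clock: 17.57
tcp_pos: [0.6025, -0.0139, 0.0764]
orientation: [-3.141, 0.038, 0.013]
contact_force: [1.2, 0.3, -0.3]
gripper_width: 0.0379
```

>>> carry_out --targets '[[[0,0,0],[0,0,0],0.42],[[0,0,0],[0,0,0],0.42],[[0,0,0],[0,0,0],0.42]]'

```text
clock: 17.82
tcp_pos: [0.6049, -0.014, 0.0792]
orientation: [-3.141, 0.038, 0.001]
contact_force: [-0.4, -0.1, -0.3]
gripper_width: 0.0384
```

Run:
```python
from h import *
w,st=shot("wrist","w6");print(st["tcp_pos"],jaw(st),st["gripper_width"])
plan([(0.5115,-.1985,.082,-91,.42,36)])
```

```text
[ 0.6048722  -0.01396639  0.07918423] -91.3918951997963 0.03836642390035767
[[[0, 0.02, -0.07], [-14.7, 31.1, -0.5], 0.42], [[0, 0.02, -0.06], [-14.8, 31.1, -0.6], 0.42], [[0, 0.02, -0.07], [-14.8, 31.1, -0.6], 0.42], [[0, 0.01, -0.06], [-14.9, 31.1, -0.5], 0.42], [[0, 0.02, -0.07], [-14.9, 31.1, -0.6], 0.42]]
[[[-0.01, 0.01, -0.06], [-14.9, 31.0, -0.5], 0.42]]
end [ 0.5115 -0.1985  0.082 ] 6 rows
```

>>> carry_out --targets '[[[0,0,0],[-14.5,31,0],0.42],[[0,0,0],[-15,31,-1],0.42],[[0,0,0],[-15,31,-1],0.42],[[0,0,0],[-15,31,-1],0.42],[[0,0,-0.2],[-15,31,0],0.42]]'

```text
clock: 18.28
tcp_pos: [0.5254, -0.168, 0.0814]
orientation: [-3.141, 0.032, 0.003]
contact_force: [0.1, -0.2, 0.1]
gripper_width: 0.0382
```

>>> carry_out --targets '[[[0,0,-0.2],[-15,31,0],0.42],[[0,0,0],[0,0,0],0.42],[[0,0,0],[0,0,0],0.42],[[0,0,0],[0,0,26],0.42],[[0,0,0],[0,0,20],0.42]]'

```text
clock: 18.7
tcp_pos: [0.5121, -0.1971, 0.0357]
orientation: [-3.141, 0.027, -0.002]
contact_force: [-1.5, 0.2, -1.3]
gripper_width: 0.0384
```

>>> carry_out --targets '[[[0,0,0],[0,0,6],0.42],[[0,0,0],[0,0,1],0.42],[[0,0,0],[0,0,0],0.42],[[0,0,0],[0,0,0],0.42]]'

```text
clock: 19.03
tcp_pos: [0.5123, -0.1975, 0.0302]
orientation: [3.141, -0.026, 0.002]
contact_force: [0.3, 0.7, 0.1]
gripper_width: 0.038
```

>>> carry_out --targets '[[[0,0,0],[0,0,1.5],0],[[0,0,0],[0,0,0],0],[[0,0,0],[0,0,0],0],[[0,0,0],[0,0,0],0],[[0,0,0],[0,0,0],0]]'

```text
clock: 19.45
tcp_pos: [0.5118, -0.1979, 0.0285]
orientation: [3.141, -0.027, 0.002]
contact_force: [0.4, 0.8, 3.9]
gripper_width: 0.022
```

>>> carry_out --targets '[[[0,0,0],[0,0,0],0],[[0,0,0],[0,0,-10],0],[[0,0,0],[0,0,-20],0],[[0,0,0],[0,0,-25],0],[[0,0,0],[0,0,0],0]]'

```text
clock: 19.87
tcp_pos: [0.514, -0.199, 0.0874]
orientation: [3.138, -0.027, 0.012]
contact_force: [0.5, 0.3, -0.9]
gripper_width: 0.0217
```

>>> carry_out --targets '[[[0,0,0],[0,0,0],0],[[0,0,0],[0,0,0],0]]'

```text
clock: 20.03
tcp_pos: [0.5108, -0.1977, 0.0827]
orientation: [-3.141, 0.027, 0.001]
contact_force: [-0.2, -0.1, -1.4]
gripper_width: 0.0218
```

Run:
```python
from h import *
st=arm.state();print(st["tcp_pos"],jaw(st),st["gripper_width"])
plan([(0.5755,-.0135,.082,-91.4,0,36)])
```

```text
[ 0.51081782 -0.19766652  0.08271524] -90.99160301866728 0.02183902488846638
[[[0, 0.01, 0.07], [10.2, -30.9, 0.1], 0], [[0, 0.01, 0.07], [10.2, -30.9, 0.1], 0], [[0, 0.01, 0.07], [10.2, -30.9, 0.1], 0], [[-0.01, 0.01, 0.07], [10.1, -30.9, 0.1], 0], [[0, 0, 0.06], [10.1, -30.9, 0.2], 0]]
[[[-0.01, 0.01, 0.07], [10.1, -30.9, 0.1], 0]]
end [ 0.5755 -0.0135  0.082 ] 6 rows
```

>>> carry_out --targets '[[[0,0,0.1],[10,-31,0],0],[[0,0,0.1],[10,-31,0],0],[[0,0,0.1],[10,-31,0],0],[[0,0,0.1],[10,-31,0],0],[[0,0,0],[10,-31,0],0]]'

```text
clock: 20.45
tcp_pos: [0.5638, -0.0425, 0.0815]
orientation: [-3.141, 0.039, 0.005]
contact_force: [0.9, -0.2, -0.6]
gripper_width: 0.0218
```

>>> carry_out --targets '[[[0,0,0],[10.5,-31,0],0],[[0,0,0],[0,0,20],0],[[0,0,0],[0,0,12],0],[[0,0,0],[0,0,0],0],[[0,0,0],[0,0,0],0]]'

```text
clock: 20.87
tcp_pos: [0.5746, -0.013, 0.0494]
orientation: [-3.141, 0.038, 0.006]
contact_force: [0.7, -0.7, 0.1]
gripper_width: 0.0217
```

>>> carry_out --targets '[[[0,0,0],[0,0,0],0],[[0,0,0],[0,0,0],0]]'

```text
clock: 21.03
tcp_pos: [0.5762, -0.0136, 0.0515]
orientation: [-3.141, 0.039, -0.002]
contact_force: [0.6, 0.3, -1.2]
gripper_width: 0.0221
```

>>> carry_out --targets '[[[0,0,0],[0,0,9],0],[[0,0,0],[0,0,5],0],[[0,0,0],[0,0,2],0],[[0,0,0],[0,0,0],0],[[0,0,0],[0,0,0],0]]'

```text
clock: 21.45
tcp_pos: [0.5757, -0.0133, 0.0347]
orientation: [-3.141, 0.039, 0.0]
contact_force: [0.3, -0.7, 0.1]
gripper_width: 0.0219
```

>>> carry_out --targets '[[[0,0,0],[0,0,0.5],0.42],[[0,0,0],[0,0,0],0.42],[[0,0,0],[0,0,0],0.42],[[0,0,0],[0,0,-15],0.42],[[0,0,0],[0,0,-30],0.42]]'

```text
clock: 21.87
tcp_pos: [0.5731, -0.013, 0.0766]
orientation: [-3.141, 0.038, 0.013]
contact_force: [0.1, -0.6, 0.0]
gripper_width: 0.0381
```

>>> carry_out --targets '[[[0,0,0],[0,0,0],0.42],[[0,0,0],[0,0,0],0.42],[[0,0,0],[0,0,0],0.42]]'

```text
clock: 22.12
tcp_pos: [0.5755, -0.0131, 0.0792]
orientation: [-3.141, 0.038, 0.001]
contact_force: [-0.6, -0.1, -0.2]
gripper_width: 0.0383
```

Run:
```python
from h import *
w,st=shot("wrist","w7");print(st["tcp_pos"],jaw(st),st["gripper_width"])
plan([(0.4675,-.1935,.082,-99,.42,36)])
```

```text
[ 0.57546133 -0.0131201   0.07920027] -91.39039973759594 0.038297527595947754
[[[0, 0.02, 1.27], [-17.2, 30.5, -0.5], 0.42], [[0, 0.01, 1.27], [-16.5, 30.9, -0.5], 0.42], [[0, 0.02, 1.27], [-15.8, 31.2, -0.6], 0.42], [[0, 0.01, 1.27], [-15.1, 31.6, -0.5], 0.42], [[0, 0.02, 1.26], [-14.5, 31.9, -0.6], 0.42]]
[[[0, 0.01, 1.27], [-13.7, 32.2, -0.6], 0.42]]
end [ 0.4675 -0.1935  0.082 ] 6 rows
```

>>> carry_out --targets '[[[0,0,1.3],[-17,30.5,0],0.42],[[0,0,1.3],[-16.5,31,-1],0.42],[[0,0,1.3],[-16,31,-1],0.42],[[0,0,1.3],[-15,31.5,-1],0.42],[[0,0,1.2],[-14.5,32,0],0.42]]'

```text
clock: 22.58
tcp_pos: [0.4845, -0.1641, 0.0814]
orientation: [-3.134, 0.214, 0.003]
contact_force: [0.3, -0.1, 1.4]
gripper_width: 0.0385
```

>>> carry_out --targets '[[[0,0,1.2],[-14,32,0],0.42],[[0,0,0],[0,0,0],0.42],[[0,0,0],[0,0,0],0.42],[[0,0,0],[0,0,26],0.42],[[0,0,0],[0,0,20],0.42]]'

```text
clock: 23.0
tcp_pos: [0.4688, -0.1925, 0.0358]
orientation: [-3.132, 0.245, -0.002]
contact_force: [0.0, 0.9, 0.2]
gripper_width: 0.0381
```

>>> carry_out --targets '[[[0,0,0],[0,0,6],0.42],[[0,0,0],[0,0,1],0.42],[[0,0,0],[0,0,0],0.42],[[0,0,0],[0,0,0],0.42]]'

```text
clock: 23.33
tcp_pos: [0.4689, -0.1929, 0.0301]
orientation: [3.132, -0.245, 0.002]
contact_force: [-0.3, 0.6, -0.4]
gripper_width: 0.0384
```

>>> carry_out --targets '[[[0,0,0],[0,0,1],0],[[0,0,0],[0,0,0],0],[[0,0,0],[0,0,0],0],[[0,0,0],[0,0,0],0],[[0,0,0],[0,0,0],0]]'

```text
clock: 23.75
tcp_pos: [0.4683, -0.1932, 0.029]
orientation: [3.132, -0.247, 0.002]
contact_force: [0.4, 0.3, 4.0]
gripper_width: 0.0218
```

>>> carry_out --targets '[[[0,0,0],[0,0,0],0],[[0,0,0],[0,0,-10],0],[[0,0,0],[0,0,-20],0],[[0,0,0],[0,0,-25],0],[[0,0,0],[0,0,0],0]]'

```text
clock: 24.17
tcp_pos: [0.4704, -0.1944, 0.0876]
orientation: [3.129, -0.246, 0.012]
contact_force: [0.4, 0.1, 0.5]
gripper_width: 0.022
```

>>> carry_out --targets '[[[0,0,0],[0,0,0],0],[[0,0,0],[0,0,0],0]]'

```text
clock: 24.33
tcp_pos: [0.4674, -0.193, 0.0832]
orientation: [-3.132, 0.246, 0.001]
contact_force: [-0.6, -0.9, 0.1]
gripper_width: 0.0217
```

Run:
```python
from h import *
st=arm.state();print(st["tcp_pos"],jaw(st),st["gripper_width"])
plan([(0.5465,-.0127,.082,-91.4,0,36)])
```

```text
[ 0.46737005 -0.19297821  0.08323183] -98.99291389056434 0.021653198545357438
[[[0, 0.01, -1.27], [8.3, -31.7, 0.2], 0], [[0, 0.01, -1.26], [9.0, -31.6, 0.2], 0], [[0, 0.01, -1.27], [9.7, -31.3, 0.2], 0], [[0, 0, -1.26], [10.4, -31.1, 0.2], 0], [[-0.01, 0.01, -1.27], [11.1, -30.9, 0.2], 0]]
[[[0, 0, -1.26], [11.9, -30.6, 0.3], 0]]
end [ 0.5465 -0.0127  0.082 ] 6 rows
```

>>> carry_out --targets '[[[0,0,-1.3],[8.5,-31.5,0],0],[[0,0,-1.3],[9,-31.5,0],0],[[0,0,-1.3],[9.5,-31.5,0],0],[[0,0,-1.3],[10.5,-31,0],0],[[0,0,-1.2],[11,-31,0],0]]'

```text
clock: 24.75
tcp_pos: [0.5329, -0.0415, 0.0821]
orientation: [-3.141, 0.07, 0.005]
contact_force: [0.3, 0.1, -0.5]
gripper_width: 0.0218
```

>>> carry_out --targets '[[[0,0,-1.2],[12,-30.5,0],0],[[0,0,0],[0,0,20],0],[[0,0,0],[0,0,12],0],[[0,0,0],[0,0,0],0],[[0,0,0],[0,0,0],0]]'

```text
clock: 25.17
tcp_pos: [0.5457, -0.0129, 0.05]
orientation: [-3.141, 0.038, 0.006]
contact_force: [-0.1, 0.2, -0.1]
gripper_width: 0.0218
```

>>> carry_out --targets '[[[0,0,0],[0,0,0],0],[[0,0,0],[0,0,0],0]]'

```text
clock: 25.33
tcp_pos: [0.5473, -0.0135, 0.052]
orientation: [-3.141, 0.039, -0.002]
contact_force: [0.1, 0.7, 0.0]
gripper_width: 0.0217
```

>>> carry_out --targets '[[[0,0,0],[0,-0.7,9],0],[[0,0,0],[0,0,5],0],[[0,0,0],[0,0,2.5],0],[[0,0,0],[0,0,0],0],[[0,0,0],[0,0,0],0]]'

```text
clock: 25.75
tcp_pos: [0.5467, -0.0125, 0.0348]
orientation: [-3.141, 0.038, 0.001]
contact_force: [-0.3, -1.1, 1.5]
gripper_width: 0.0219
```

>>> carry_out --targets '[[[0,0,0],[0,0,0.5],0.42],[[0,0,0],[0,0,0],0.42],[[0,0,0],[0,0,0],0.42],[[0,0,0],[0,0,-15],0.42],[[0,0,0],[0,0,-30],0.42]]'

```text
clock: 26.17
tcp_pos: [0.5442, -0.0122, 0.0767]
orientation: [-3.141, 0.038, 0.013]
contact_force: [0.7, 0.1, -1.0]
gripper_width: 0.0382
```

>>> carry_out --targets '[[[0,0,0],[0,0,-36],0.42],[[0,0,0],[0,0,-36],0.42],[[0,0,0],[0,0,-36],0.42],[[0,0,0],[0,0,0],0.42],[[0,0,0],[0,0,0],0.42]]'

```text
clock: 26.58
tcp_pos: [0.5482, -0.0124, 0.1898]
orientation: [3.141, -0.038, 0.009]
contact_force: [0.7, -0.3, -0.5]
gripper_width: 0.0382
```

Run:
```python
from h import *
st=arm.state();print(st["tcp_pos"],jaw(st),st["gripper_width"])
plan([(0.40,.13,.20,-75,.42,36)])
```

```text
[ 0.54822393 -0.01236263  0.1897994 ] -91.38902114218963 0.03820401364884511
[[[0.01, -0.05, -2.73], [-25.3, -23.1, -1.8], 0.42], [[0.01, -0.05, -2.73], [-24.1, -24.3, -1.8], 0.42], [[0.01, -0.05, -2.73], [-22.9, -25.4, -1.8], 0.42], [[0.01, -0.06, -2.73], [-21.7, -26.5, -1.8], 0.42], [[0, -0.05, -2.73], [-20.5, -27.5, -1.7], 0.42]]
[[[0.01, -0.06, -2.74], [-19.1, -28.5, -1.8], 0.42]]
end [0.4  0.13 0.2 ] 6 rows
```

>>> carry_out --targets '[[[0,0,-2.7],[-25.5,-23,-1],0.42],[[0,0,-2.7],[-24,-24.5,-1],0.42],[[0,0,-2.8],[-23,-25.5,-1],0.42],[[0,0,-2.8],[-21.5,-26.5,-1],0.42],[[0,0,-2.7],[-20.5,-27.5,-1],0.42]]'

```text
clock: 27.0
tcp_pos: [0.4211, 0.1071, 0.1908]
orientation: [3.123, 0.339, -0.005]
contact_force: [-0.1, 0.1, -0.1]
gripper_width: 0.0384
```

>>> carry_out --targets '[[[0,0,-2.7],[-19,-28.5,-1],0.42],[[0,0,0],[0,0,0],0.42],[[0,0,0],[0,0,0],0.42],[[0,0,0],[0,0,0],0.42]]'

```text
clock: 27.33
tcp_pos: [0.3988, 0.1301, 0.1927]
orientation: [3.114, 0.411, -0.002]
contact_force: [-0.5, 0.6, -0.3]
gripper_width: 0.0387
```

Run:
```python
from h import *
import pickle
w,st=shot("wrist","w8"); print(st["tcp_pos"],jaw(st),st["clock"])
pickle.dump((w,st),open("w8.pkl","wb"))
rectify(w,st,0.52,0.12,0.36,0.30,0.015,"r8",s=0.5)
```

```text
[0.39877583 0.13006822 0.19268322] -74.97668678931092 27.3333
```

View pics/r8.png

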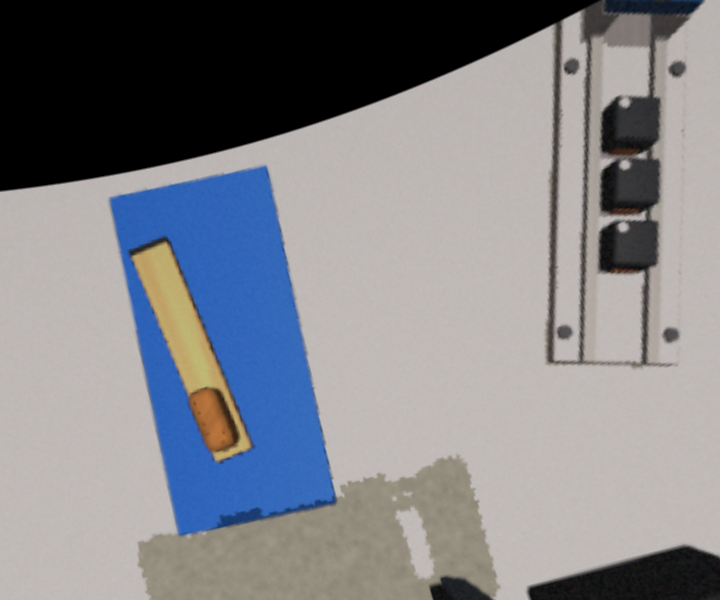

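The three chokes stand in the channel. The stick runs from its front at (149,245) to its rear at (235,453), so yaw is about 22.5° and the grip point is about (0.461, 0.190). The mat centre is about (0.496, 0.190) at 12°.

Run:
```python
from h import *
plan([(0.4607,.1897,.10,-67.5,.42,36),(0.4607,.1897,.037,-67.5,.42,26)])
```

```text
[[[0, 0.01, -1.88], [18.7, -10.5, 23.2], 0.42], [[0.01, 0.01, -1.88], [19.1, -9.9, 23.2], 0.42], [[0, 0.02, -1.89], [19.4, -9.2, 23.2], 0.42], [[0.01, 0.01, -1.88], [19.6, -8.6, 23.1], 0.42], [[0, 0, 0], [0, 0, 21.0], 0.42]]
[[[0, 0, 0], [0, 0, 21.0], 0.42], [[0, 0, 0], [0, 0, 21.0], 0.42]]
end [0.4607 0.1897 0.037 ] 7 rows
```

>>> carry_out --targets '[[[0,0,-1.9],[18.5,-10.5,23],0.42],[[0,0,-1.9],[19,-10,23],0.42],[[0,0,-1.9],[19.5,-9,23],0.42],[[0,0,-1.8],[19.5,-8.5,23],0.42],[[0,0,0],[0,0,20],0.42]]'

```text
clock: 27.8
tcp_pos: [0.4643, 0.1913, 0.0795]
orientation: [-3.08, -0.612, -0.005]
contact_force: [-0.3, -0.4, 0.4]
gripper_width: 0.0381
```

>>> carry_out --targets '[[[0,0,0],[0,0,0],0.42],[[0,0,0],[0,0,0],0.42],[[0,0,0],[0,0,0],0.42]]'

```text
clock: 28.05
tcp_pos: [0.4607, 0.1893, 0.0819]
orientation: [-3.082, -0.611, -0.001]
contact_force: [0.9, -1.3, 0.0]
gripper_width: 0.0383
```

>>> carry_out --targets '[[[0,0,0],[0,0,20],0.42],[[0,0,0],[0,0,15],0.42],[[0,0,0],[0,0,5],0.42],[[0,0,0],[0,0,0],0.42],[[0,0,0],[0,0,0],0.42]]'

```text
clock: 28.47
tcp_pos: [0.4607, 0.19, 0.0426]
orientation: [-3.081, -0.612, -0.003]
contact_force: [-0.1, -0.0, 0.2]
gripper_width: 0.0382
```

>>> carry_out --targets '[[[0,0,0],[0,0,4.5],0.42],[[0,0,0],[0,0,0],0],[[0,0,0],[0,0,0],0],[[0,0,0],[0,0,0],0],[[0,0,0],[0,0,0],0]]' --squeeze 45

```text
clock: 28.88
tcp_pos: [0.4602, 0.1901, 0.0372]
orientation: [-3.081, -0.613, -0.001]
contact_force: [-0.0, 0.6, -0.3]
gripper_width: 0.0144
```

>>> carry_out --targets '[[[0,0,0],[0,0,0],0],[[0,0,0],[0,0,0],0]]'

```text
clock: 29.05
tcp_pos: [0.4601, 0.1901, 0.0372]
orientation: [-3.081, -0.613, -0.001]
contact_force: [0.1, -0.4, 2.0]
gripper_width: 0.0139
```

>>> carry_out --targets '[[[0,0,0],[0,0,-10],0],[[0,0,0],[0,0,-20],0],[[0,0,0],[0,0,-20],0],[[0,0,0],[0,0,0],0],[[0,0,0],[0,0,0],0]]'

```text
clock: 29.47
tcp_pos: [0.4607, 0.1903, 0.0882]
orientation: [-3.081, -0.613, -0.004]
contact_force: [-0.2, -0.1, -0.7]
gripper_width: 0.0141
```

>>> carry_out --targets '[[[0,0,0],[0,0,0],0],[[0,0,0],[0,0,0],0]]'

```text
clock: 29.63
tcp_pos: [0.4592, 0.1897, 0.0861]
orientation: [3.081, 0.613, -0.003]
contact_force: [-0.1, 0.5, -0.5]
gripper_width: 0.0137
```

Run:
```python
from h import *
st=arm.state();print(st["tcp_pos"],jaw(st),st["gripper_width"])
yl=lambda x:-.0115-.0265*(x-.505)
plan([(0.425,yl(.425),.09,-91.45,0,36)])
```

```text
[0.45917843 0.18967824 0.08614198] -67.4914677704971 0.013738894821449054
[[[0, 0.02, 3.99], [-18.0, 28.5, -0.6], 0], [[0, 0.02, 3.99], [-15.9, 29.6, -0.6], 0], [[0, 0.02, 3.99], [-13.8, 30.7, -0.6], 0], [[0.01, 0.02, 4.0], [-11.7, 31.6, -0.6], 0], [[0, 0.02, 3.99], [-9.4, 32.3, -0.7], 0]]
[[[0.01, 0.02, 4.0], [-7.2, 32.9, -0.6], 0]]
end [ 0.425  -0.0094  0.09  ] 6 rows
```

>>> carry_out --targets '[[[0,0,4],[-18,28.5,0],0],[[0,0,4],[-16,29.5,0],0],[[0,0,4],[-14,30.5,0],0],[[0,0,4],[-11.5,31.5,0],0],[[0,0,4],[-9.5,32.5,0],0]]'

```text
clock: 30.05
tcp_pos: [0.4301, 0.023, 0.0861]
orientation: [-3.141, -0.065, 0.003]
contact_force: [0.8, -0.2, 0.4]
gripper_width: 0.0135
```

>>> carry_out --targets '[[[0,0,4],[-7,33,0],0],[[0,0,0],[0,0,15],0],[[0,0,0],[0,0,5],0],[[0,0,0],[0,0,0],0],[[0,0,0],[0,0,0],0]]'

```text
clock: 30.47
tcp_pos: [0.4253, -0.0085, 0.0664]
orientation: [-3.141, 0.039, 0.003]
contact_force: [-0.1, 0.1, -0.7]
gripper_width: 0.0136
```

>>> carry_out --targets '[[[0,0,0],[0,0,0],0],[[0,0,0],[0,0,0],0]]'

```text
clock: 30.63
tcp_pos: [0.4261, -0.0082, 0.0672]
orientation: [-3.141, 0.038, -0.001]
contact_force: [0.2, -0.2, -0.2]
gripper_width: 0.0135
```

Run:
```python
from h import *
w,st=shot("wrist","w9");print(st["tcp_pos"],jaw(st),st["gripper_width"])
x=.425
yl=lambda x:-.0115-.0265*(x-.505)
plan([(x,yl(x),.066,-91.45,0,36),(x,yl(x),.0447,-91.45,0,10)])
rectify(w,st,.55,-.01,.16,.26,.02,"r9",s=.4)
```

```text
[ 0.42612676 -0.00822569  0.06716581] -91.38941199426198 0.013462336403089822
[[[-0.01, -0.04, 0.05], [-1.1, 1.1, 1.2], 0], [[0, 0, 0], [0, 0, 7.1], 0], [[0, 0, 0], [0, 0, 7.1], 0], [[0, 0, 0], [0, 0, 7.1], 0]]
end [ 0.425  -0.0094  0.0447] 4 rows
```

View pics/r9.png

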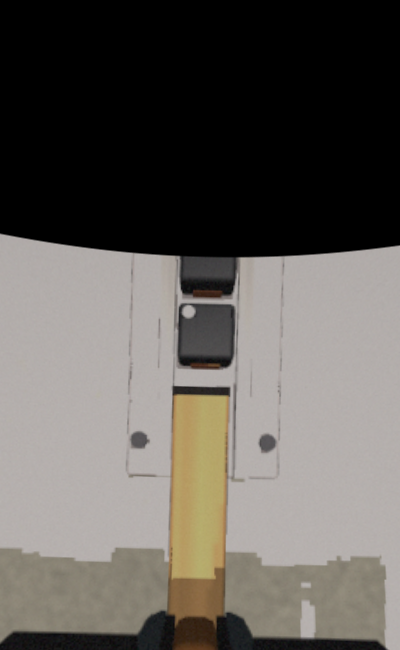

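>>> carry_out --targets '[[[0,0,0],[-1,1,8],0],[[0,0,0],[0,0,8],0],[[0,0,0],[0,0,4],0],[[0,0,0],[0,0,1.5],0],[[0,0,0],[0,0,0],0]]'

```text
clock: 31.1
tcp_pos: [0.4242, -0.0099, 0.0448]
orientation: [-3.141, 0.041, 0.002]
contact_force: [-1.2, 0.8, -0.8]
gripper_width: 0.0138
```

>>> carry_out --targets '[[[0,0,0],[0,0,0],0],[[0,0,0],[0,0,0],0]]'

```text
clock: 31.27
tcp_pos: [0.4249, -0.01, 0.0455]
orientation: [-3.141, 0.041, -0.001]
contact_force: [0.1, 1.0, -1.3]
gripper_width: 0.014
```

>>> carry_out --targets '[[[0,0,0],[10,0,0.5],0],[[0,0,0],[14,0,0],0],[[0,0,0],[14,0,0],0],[[0,0,0],[14,0,0],0],[[0,0,0],[14,0,0],0]]'

```text
clock: 31.68
tcp_pos: [0.4919, -0.0118, 0.0451]
orientation: [-3.141, 0.041, -0.001]
contact_force: [-0.8, -0.6, -0.5]
gripper_width: 0.0139
```

>>> carry_out --targets '[[[0,0,0],[14,0,0],0],[[0,0,0],[14,0,0],0],[[0,0,0],[14,0,0],0],[[0,0,0],[0,0,0],0],[[0,0,0],[0,0,0],0]]'

```text
clock: 32.1
tcp_pos: [0.5334, -0.0129, 0.0449]
orientation: [-3.141, 0.041, -0.001]
contact_force: [-0.1, -0.3, -0.3]
gripper_width: 0.014
```

Run:
```python
from h import *
st=arm.state();print(st["tcp_pos"],jaw(st),st["contact_force"],st["gripper_width"])
yl=lambda x:-.0115-.0265*(x-.505)
plan([(.5905,yl(.5905),.0447,-91.45,0,12)])
```

```text
[ 0.53336295 -0.01286403  0.04485817] -91.49368059112663 [-0.11737907 -0.32623705 -0.27368385] 0.013988926448540414
[[[0, 0, -0.01], [11.4, -0.1, 0], 0], [[0, -0.01, -0.01], [11.4, -0.1, 0], 0], [[0, 0, -0.01], [11.4, -0.1, 0.1], 0], [[0, -0.01, -0.01], [11.5, -0.1, 0], 0], [[0, 0, 0], [11.4, -0.2, 0.1], 0]]
end [ 0.5905 -0.0137  0.0447] 5 rows
```

>>> carry_out --targets '[[[0,0,0],[11.5,0,0],0],[[0,0,0],[11.5,0,0],0],[[0,0,0],[11.5,0,0],0],[[0,0,0],[11.5,0,0],0],[[0,0,0],[11.5,0,0],0]]'

```text
clock: 32.52
tcp_pos: [0.5891, -0.0143, 0.0448]
orientation: [-3.141, 0.041, 0.004]
contact_force: [-0.3, 0.1, 0.2]
gripper_width: 0.0136
```

>>> carry_out --targets '[[[0,0,0],[2,0,0],0],[[0,0,0],[0,0,0],0],[[0,0,0],[0,0,0],0]]'

```text
clock: 32.77
tcp_pos: [0.5909, -0.0143, 0.0447]
orientation: [-3.141, 0.041, 0.002]
contact_force: [0.2, 0.5, -0.3]
gripper_width: 0.0138
```

Run:
```python
from h import *
st=arm.state();print(st["tcp_pos"],jaw(st),st["contact_force"],st["gripper_width"])
w,st=shot("wrist","w10")
t,_=shot("top","t10"); s,_=shot("side","s10")
a=cv2.resize(w["pixels"][60:260,180:380],None,fx=2,fy=2)
b=cv2.resize(s["pixels"][190:290,260:400],None,fx=2.8,fy=4)
cv2.imwrite("pics/c10.png",np.hstack([a,b]))
```

```text
[ 0.59092244 -0.0143297   0.04470773] -91.49370027040798 [ 0.17284918  0.53573371 -0.26938595] 0.013754631460886192
```

View pics/c10.png

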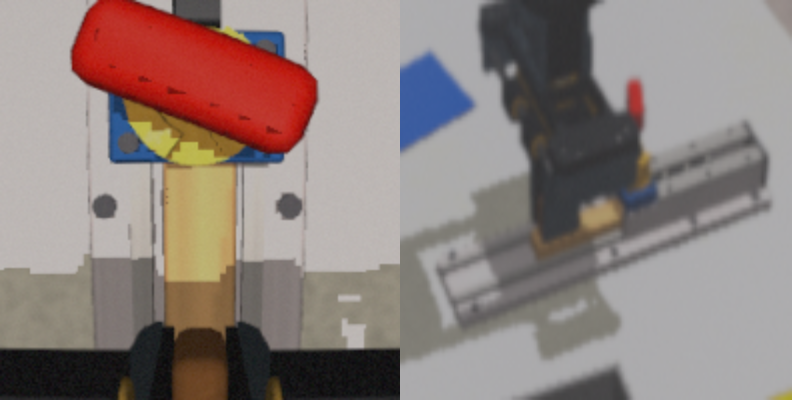

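The stick front is under the bridge at about 17 mm past the pin, no choke is left in the lead-in, and one shows dark in the magazine slot at (195,10). I'll draw the stick back and park it in the lead-in.

>>> carry_out --targets '[[[0,0,0],[-18,0,0],0],[[0,0,0],[-20,0,0],0],[[0,0,0],[-20,0,0],0],[[0,0,0],[-20,0,0],0],[[0,0,0],[-12,0,0],0]]'

```text
clock: 33.33
tcp_pos: [0.499, -0.0119, 0.0448]
orientation: [-3.141, 0.041, 0.004]
contact_force: [-0.0, -0.9, 0.3]
gripper_width: 0.0139
```

>>> carry_out --targets '[[[0,0,0],[0,0,0.3],0],[[0,0,0],[0,0,0],0],[[0,0,0],[0,0,0],0.42],[[0,0,0],[0,0,0],0.42],[[0,0,0],[0,0,0],0.42]]'

```text
clock: 33.75
tcp_pos: [0.5033, -0.012, 0.0447]
orientation: [-3.141, 0.041, -0.002]
contact_force: [0.3, 0.1, -0.0]
gripper_width: 0.0309
```

>>> carry_out --targets '[[[0,0,0],[0,0,0],0.42],[[0,0,0],[0,0,-20],0.42],[[0,0,0],[0,0,-36],0.42],[[0,0,0],[0,0,-36],0.42],[[0,0,0],[0,0,-20],0.42]]'

```text
clock: 34.17
tcp_pos: [0.504, -0.0121, 0.1601]
orientation: [3.141, -0.041, 0.008]
contact_force: [0.1, 0.2, 0.2]
gripper_width: 0.0382
```

>>> carry_out --targets '[[[0,0,0],[0,0,0],0.42],[[0,0,0],[0,0,0],0.42],[[0,0,0],[0,0,0],0.42]]'

```text
clock: 34.42
tcp_pos: [0.5015, -0.012, 0.1556]
orientation: [-3.141, 0.041, 0.003]
contact_force: [0.4, -0.2, 0.0]
gripper_width: 0.0384
```

Run:
```python
from h import *
st=arm.state();print(st["tcp_pos"],jaw(st),st["contact_force"],st["gripper_width"])
plan([(.6685,-.0168,.155,-22.7,.4,36)])
```

```text
[ 0.50145288 -0.01198051  0.155624  ] -91.49125321586816 [ 0.4393476  -0.16704974  0.00275248] 0.038443968005429575
[[[-0.01, 0.01, -6.25], [15.2, 0, 0], 0.4], [[-0.01, 0.01, -6.25], [15.1, 1.7, 0], 0.4], [[-0.01, 0.01, -6.25], [14.8, 3.3, 0], 0.4], [[-0.01, 0.01, -6.26], [14.4, 4.9, 0], 0.4], [[0, 0.01, -6.25], [13.7, 6.5, 0.1], 0.4]]
[[[-0.01, 0.01, -6.26], [13.0, 7.9, 0.1], 0.4], [[0, 0.01, -6.25], [12.0, 9.3, 0], 0.4], [[-0.01, 0.01, -6.26], [10.9, 10.6, 0.1], 0.4], [[0, 0.01, -6.25], [9.7, 11.7, 0], 0.4], [[-0.01, 0.01, -6.26], [8.4, 12.6, 0.1], 0.4]]
[[[0, 0, -6.25], [7.0, 13.5, 0.1], 0.4]]
end [ 0.6685 -0.0168  0.155 ] 11 rows
```

>>> carry_out --targets '[[[0,0,-6.25],[15,0,0],0.4],[[0,0,-6.25],[15,1.5,0],0.4],[[0,0,-6.25],[15,3.5,0],0.4],[[0,0,-6.25],[14.5,5,0],0.4],[[0,0,-6.25],[13.5,6.5,0],0.4]]'

```text
clock: 34.83
tcp_pos: [0.5776, -0.0143, 0.1543]
orientation: [-3.033, -0.814, 0.006]
contact_force: [0.5, 0.1, 0.8]
gripper_width: 0.0362
```

>>> carry_out --targets '[[[0,0,-6.25],[13,8,0],0.4],[[0,0,-6.25],[12,9.5,0],0.4],[[0,0,-6.25],[11,10.5,0],0.4],[[0,0,-6.25],[9.5,11.5,0],0.4],[[0,0,-6.25],[8.5,12.5,0],0.4]]'

```text
clock: 35.25
tcp_pos: [0.6533, -0.0166, 0.1539]
orientation: [-2.7, -1.601, 0.006]
contact_force: [-0.2, 0.3, 0.0]
gripper_width: 0.0367
```

>>> carry_out --targets '[[[0,0,-6.25],[7,13.5,0],0.4],[[0,0,0],[0,0,0],0.4],[[0,0,0],[0,0,0],0.4],[[0,0,0],[0,0,0],0.4]]'

```text
clock: 35.58
tcp_pos: [0.6675, -0.0169, 0.155]
orientation: [-2.616, -1.736, 0.005]
contact_force: [0.2, -0.7, 0.4]
gripper_width: 0.0364
```

Run:
```python
from h import *
st=arm.state();print(st["tcp_pos"],jaw(st),st["contact_force"],st["gripper_width"])
plan([(.6685,-.0168,.1,-22.7,.4,20)])
```

```text
[ 0.66751877 -0.01693725  0.15498693] -22.857719619830206 [ 0.15276418 -0.66583255  0.35427788] 0.036403294526064965
[[[-0.07, 0.02, -0.05], [0.2, 0.3, 18.3], 0.4], [[-0.07, 0.03, -0.05], [0.2, 0.3, 18.3], 0.4], [[-0.06, 0.02, -0.06], [0.2, 0.4, 18.4], 0.4]]
end [ 0.6685 -0.0168  0.1   ] 3 rows
```

>>> carry_out --targets '[[[0,0,0],[0.5,1,22],0.4],[[0,0,0],[0,0,20],0.4],[[0,0,0],[0,0,13],0.4],[[0,0,0],[0,0,0],0.4],[[0,0,0],[0,0,0],0.4]]'

```text
clock: 36.0
tcp_pos: [0.6688, -0.0169, 0.1011]
orientation: [-2.615, -1.738, 0.003]
contact_force: [0.5, -0.2, -0.0]
gripper_width: 0.037
```

>>> carry_out --targets '[[[0,0,0],[0,0,0],0.4],[[0,0,0],[0,0,0],0],[[0,0,0],[0,0,0],0],[[0,0,0],[0,0,0],0],[[0,0,0],[0,0,0],0]]'

```text
clock: 36.42
tcp_pos: [0.6685, -0.0163, 0.1023]
orientation: [-2.614, -1.738, 0.003]
contact_force: [-3.7, 2.1, 5.5]
gripper_width: 0.014
```

>>> carry_out --targets '[[[0,0,0],[0,0,0],0],[[0,0,0],[0,0,0],0]]'

```text
clock: 36.58
tcp_pos: [0.6686, -0.0162, 0.1023]
orientation: [-2.614, -1.738, 0.003]
contact_force: [-4.2, 1.9, 5.3]
gripper_width: 0.0141
```

Run:
```python
from h import *
st=arm.state();print(st["tcp_pos"],jaw(st),st["contact_force"],st["ft_torque"],st["gripper_width"])
```

```text
[ 0.66860283 -0.01623205  0.10234907] -22.751555831554086 [-4.21733476  1.89815108  5.30774947] [ 0.33969906  0.90645344 -0.00379884] 0.014143691446529941
```

>>> carry_out --targets '[[[0,0,0],[0,0,-3],0],[[0,0,0],[0,0,-3],0],[[0,0,0],[0,0,0],0],[[0,0,0],[0,0,0],0],[[0,0,0],[0,0,0],0]]'

```text
clock: 37.0
tcp_pos: [0.6686, -0.0163, 0.1062]
orientation: [-2.613, -1.738, 0.004]
contact_force: [-4.1, 3.3, -8.5]
gripper_width: 0.0136
```

>>> carry_out --targets '[[[0,0,0],[0,0,-0.4],0],[[0,0,6.9],[0,0,0],0],[[0,0,6.9],[0,0,0],0],[[0,0,6.9],[0,0,0],0],[[0,0,0],[0,0,0],0]]'

```text
clock: 37.42
tcp_pos: [0.6684, -0.0163, 0.1067]
orientation: [-2.886, -1.234, 0.006]
contact_force: [-4.8, 3.3, -6.9]
gripper_width: 0.0138
```

Run:
```python
from h import *
st=arm.state();print(st["tcp_pos"],jaw(st),st["contact_force"],st["ft_torque"],st["gripper_width"])
```

```text
[ 0.66843897 -0.01633126  0.10665049] -43.68456750021319 [-4.83289267  3.26218822 -6.87905502] [5.92806028e-01 8.42793088e-01 6.58208334e-05] 0.013792365387750211
```

>>> carry_out --targets '[[[0,0,6.9],[0,0,0],0],[[0,0,6.9],[0,0,0],0],[[0,0,6.9],[0,0,0],0],[[0,0,6.9],[0,0,0],0],[[0,0,6.9],[0,0,0],0]]'

```text
clock: 37.83
tcp_pos: [0.6683, -0.0161, 0.1066]
orientation: [-3.123, -0.32, 0.007]
contact_force: [-4.8, 4.3, -7.5]
gripper_width: 0.0135
```

>>> carry_out --targets '[[[0,0,6.9],[0,0,0],0],[[0,0,6.9],[0,0,0],0],[[0,0,0],[0,0,0],0],[[0,0,0],[0,0,0],0]]'

```text
clock: 38.17
tcp_pos: [0.6682, -0.016, 0.1066]
orientation: [-3.14, 0.047, 0.008]
contact_force: [-4.4, 4.9, -7.1]
gripper_width: 0.0138
```

Run:
```python
from h import *
st=arm.state();print(st["tcp_pos"],jaw(st),st["contact_force"],st["ft_torque"],st["gripper_width"])
```

```text
[ 0.66821714 -0.01599929  0.10656329] -91.71259801746893 [-4.40019291  4.91609119 -7.08096377] [0.7876402  1.02889538 0.21602773] 0.013779578503528766
```

>>> carry_out --targets '[[[0,0,-0.3],[0,0,4],0],[[0,0,0],[0,0,5],0],[[0,0,0],[0,0,5],0],[[0,0,0],[0,0,2],0],[[0,0,0],[0,0,0],0]]'

```text
clock: 38.58
tcp_pos: [0.6683, -0.016, 0.091]
orientation: [-3.14, 0.04, 0.007]
contact_force: [-5.7, 4.1, -2.5]
gripper_width: 0.0139
```

>>> carry_out --targets '[[[0,0,0],[0,0,0.5],0],[[0,0,0],[0,0,0],0],[[0,0,0],[0,0,0],0]]'

```text
clock: 38.83
tcp_pos: [0.6683, -0.016, 0.0911]
orientation: [-3.14, 0.04, 0.007]
contact_force: [-5.1, 4.5, -3.2]
gripper_width: 0.0137
```

>>> carry_out --targets '[[[0,0,0],[0,0,1],0],[[0,0,0],[0,0,0],0.4],[[0,0,0],[0,0,0],0.4],[[0,0,0],[0,0,0],0.4],[[0,0,0],[0,0,0],0.4]]'

```text
clock: 39.25
tcp_pos: [0.6715, -0.0175, 0.0917]
orientation: [3.141, -0.04, 0.006]
contact_force: [0.5, 1.0, -0.1]
gripper_width: 0.036
```

>>> carry_out --targets '[[[0,0,0],[0,0,-15],0.4],[[0,0,0],[0,0,-25],0.4],[[0,0,0],[0,0,-25],0.4],[[0,0,0],[-30,0,0],0.4],[[0,0,0],[-36,10,0],0.4]]'

```text
clock: 39.67
tcp_pos: [0.607, -0.0247, 0.1579]
orientation: [3.141, -0.038, 0.014]
contact_force: [-0.7, 0.0, 0.0]
gripper_width: 0.0364
```

>>> carry_out --targets '[[[0,0,0],[-25,36,-10],0.4],[[0,0,0],[-25,36,-10],0.4],[[0,0,0],[-25,36,-10],0.4],[[0,0,0],[0,0,0],0.4],[[0,0,0],[0,0,0],0.4]]'

```text
clock: 40.08
tcp_pos: [0.5318, -0.1255, 0.1849]
orientation: [3.14, -0.045, 0.006]
contact_force: [1.3, 0.3, -0.6]
gripper_width: 0.0361
```

>>> carry_out --targets '[[[0,0,0],[0,0,0],0.4]]'

```text
clock: 40.17
tcp_pos: [0.5325, -0.1238, 0.1839]
orientation: [3.141, -0.041, 0.003]
contact_force: [-0.2, 0.3, -0.3]
gripper_width: 0.0362
```

Run:
```python
from h import *
import pickle
w,st=shot("wrist","w11"); print(st["tcp_pos"],jaw(st),st["clock"])
pickle.dump((w,st),open("w11.pkl","wb"))
rectify(w,st,.57,-.17,.54,.40,.02,"r11",s=.72)
```

```text
[ 0.53249184 -0.12379406  0.1839036 ] -91.4906502080523 40.1667
```

View pics/r11.png

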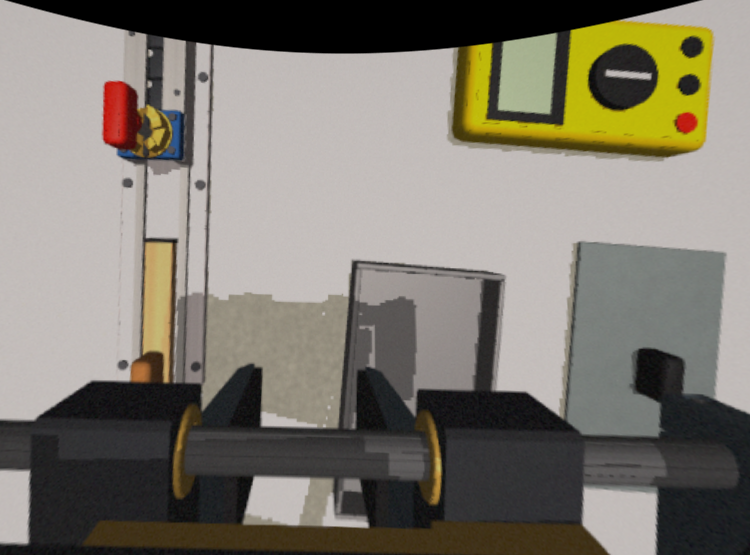

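The knob is home: aligned with the feed, and its top at (117,115) fits z = 0.096. Chokes show in the magazine slot at (155,50) and (155,90). The lid was knocked aside to about (0.50, -0.37), so I'll look closer before grasping it.

Run:
```python
from h import *
plan([(.43,-.35,.17,-94.3,.45,36)])
```

```text
[[[0, -0.01, 0.41], [-13.8, 32.8, 1.9], 0.45], [[0, -0.01, 0.41], [-13.6, 32.8, 1.9], 0.45], [[0, -0.01, 0.41], [-13.4, 32.9, 1.9], 0.45], [[0, -0.01, 0.41], [-13.2, 33.1, 1.9], 0.45], [[0, -0.01, 0.41], [-12.9, 33.1, 1.9], 0.45]]
[[[0, -0.01, 0.41], [-12.7, 33.2, 1.9], 0.45], [[-0.01, -0.01, 0.41], [-12.4, 33.4, 2.0], 0.45]]
end [ 0.43 -0.35  0.17] 7 rows
```

>>> carry_out --targets '[[[0,0,0.4],[-14,33,2],0.45],[[0,0,0.4],[-13.5,33,2],0.45],[[0,0,0.4],[-13.5,33,2],0.45],[[0,0,0.4],[-13,33,2],0.45],[[0,0,0.4],[-13,33,2],0.45]]'

```text
clock: 40.63
tcp_pos: [0.4589, -0.2863, 0.1728]
orientation: [-3.14, 0.091, -0.0]
contact_force: [0.7, -0.1, -0.4]
gripper_width: 0.0412
```

>>> carry_out --targets '[[[0,0,0.4],[-12.5,33,2],0.45],[[0,0,0.4],[-12.5,33.5,2],0.45],[[0,0,0],[0,0,0],0.45],[[0,0,0],[0,0,0],0.45],[[0,0,0],[0,0,0],0.45]]'

```text
clock: 41.05
tcp_pos: [0.4301, -0.3497, 0.1688]
orientation: [-3.138, 0.115, 0.0]
contact_force: [0.5, 0.1, -0.6]
gripper_width: 0.0409
```

Run:
```python
from h import *
import pickle
w,st=shot("wrist","w12"); print(st["tcp_pos"],jaw(st),st["clock"])
pickle.dump((w,st),open("w12.pkl","wb"))
rectify(w,st,.51,-.30,.36,.25,.009,"r12",s=.5)
```

```text
[ 0.43011199 -0.34967913  0.16878732] -94.18292224337783 41.05
```

View pics/r12.png

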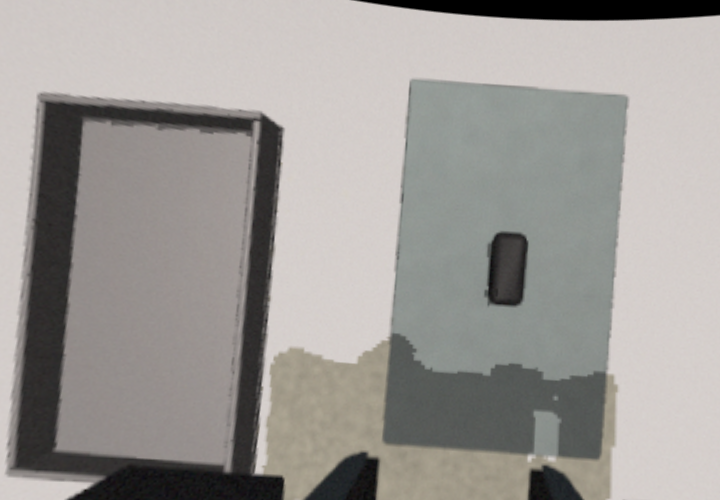

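Run:
```python
from h import *
plan([(.500,-.373,.09,-94.4,.45,36),(.500,-.373,.031,-94.4,.45,30)])
```

```text
[[[-0.02, 0, 0.09], [23.8, 6.2, 26.3], 0.45], [[-0.02, 0.01, 0.09], [23.8, 6.2, 26.3], 0.45], [[-0.01, 0, 0.09], [23.7, 6.2, 26.3], 0.45], [[0, 0, 0], [0, 0, 29.5], 0.45], [[0, 0, 0], [0.1, 0, 29.5], 0.45]]
end [ 0.5   -0.373  0.031] 5 rows
```

>>> carry_out --targets '[[[0,0,0],[24,6,26],0.45],[[0,0,0.1],[24,6,26],0.45],[[0,0,0.1],[23.5,6.5,26],0.45],[[0,0,0],[0,0,10],0.45],[[0,0,0],[0,0,0],0.45]]'

```text
clock: 41.52
tcp_pos: [0.4991, -0.3715, 0.0778]
orientation: [-3.135, 0.116, 0.009]
contact_force: [-0.6, 0.4, -0.9]
gripper_width: 0.0409
```

>>> carry_out --targets '[[[0,0,0],[0,0,0],0.45],[[0,0,0],[0,0,0],0.45],[[0,0,0],[0,0,25],0.45],[[0,0,0],[0,0,17],0.45],[[0,0,0],[0,0,5],0.45]]'

```text
clock: 41.93
tcp_pos: [0.4979, -0.3735, 0.0339]
orientation: [-3.138, 0.122, 0.002]
contact_force: [-0.5, -0.3, -0.2]
gripper_width: 0.0411
```

>>> carry_out --targets '[[[0,0,0],[0,0,0],0.45],[[0,0,0],[0,0,0],0.45],[[0,0,0],[0,0,0],0.45]]'

```text
clock: 42.18
tcp_pos: [0.4998, -0.375, 0.0362]
orientation: [3.137, -0.122, 0.004]
contact_force: [-0.8, -0.3, -0.3]
gripper_width: 0.0409
```

>>> carry_out --targets '[[[0,0,0],[0,-1.5,5],0.45],[[0,0,0],[0,0,0],0.45],[[0,0,0],[0,0,0],0],[[0,0,0],[0,0,0],0],[[0,0,0],[0,0,0],0]]' --squeeze 30

```text
clock: 42.6
tcp_pos: [0.4993, -0.3729, 0.0294]
orientation: [3.139, -0.122, 0.0]
contact_force: [0.5, -0.6, -0.2]
gripper_width: 0.0241
```

>>> carry_out --targets '[[[0,0,0],[0,0,0],0],[[0,0,0],[0,0,0],0],[[0,0,0],[0,0,0],0]]'

```text
clock: 42.85
tcp_pos: [0.4993, -0.3729, 0.0294]
orientation: [-3.139, 0.122, -0.0]
contact_force: [0.8, -0.1, 0.2]
gripper_width: 0.0159
```

>>> carry_out --targets '[[[0,0,0],[0,0,-10],0],[[0,0,0],[0,0,-25],0],[[0,0,0],[0,0,-30],0],[[0,0,0],[0,0,-5],0],[[0,0,0],[0,0,0],0]]'

```text
clock: 43.27
tcp_pos: [0.5005, -0.3738, 0.102]
orientation: [3.136, -0.122, 0.007]
contact_force: [-0.9, -0.1, -3.1]
gripper_width: 0.0162
```

>>> carry_out --targets '[[[0,0,0],[0,0,0],0],[[0,0,0],[0,0,0],0]]'

```text
clock: 43.43
tcp_pos: [0.4982, -0.3721, 0.0977]
orientation: [-3.137, 0.122, 0.004]
contact_force: [0.1, 0.9, -2.0]
gripper_width: 0.0157
```

Run:
```python
from h import *
st=arm.state();print(st["tcp_pos"],jaw(st),st["contact_force"],st["gripper_width"])
plan([(.4905,-.2,st["tcp_pos"][2],-94.5,0,30)])
```

```text
[ 0.49817287 -0.37205649  0.09767149] -94.44066552865031 [ 0.05028424  0.85446609 -2.042849  ] 0.015724174084003957
[[[-0.02, 0.03, 0.01], [-3.5, -28.5, 0.1], 0], [[-0.02, 0.03, 0.01], [-3.5, -28.5, 0], 0], [[-0.02, 0.03, 0.01], [-3.5, -28.5, 0], 0], [[-0.02, 0.02, 0.01], [-3.5, -28.5, 0.1], 0], [[-0.02, 0.03, 0.01], [-3.5, -28.5, 0], 0]]
[[[-0.01, 0.02, 0.01], [-3.5, -28.4, 0], 0]]
end [ 0.4905 -0.2     0.0977] 6 rows
```

>>> carry_out --targets '[[[0,0,0],[-3.5,-28.5,0],0],[[0,0,0],[-3.5,-28.5,0],0],[[0,0,0],[-3.5,-28.5,0],0],[[0,0,0],[-3.5,-28.5,0],0],[[0,0,0],[-3.5,-28.5,0],0]]'

```text
clock: 43.85
tcp_pos: [0.4915, -0.2277, 0.0976]
orientation: [-3.138, 0.122, 0.005]
contact_force: [0.3, 0.5, -1.9]
gripper_width: 0.0161
```

>>> carry_out --targets '[[[0,0,0],[-3.5,-28.5,0],0],[[0,0,0],[0,0,15],0],[[0,0,0],[0,0,14],0],[[0,0,0],[0,0,0],0],[[0,0,0],[0,0,0],0]]'

```text
clock: 44.27
tcp_pos: [0.4903, -0.2002, 0.0688]
orientation: [-3.138, 0.121, 0.006]
contact_force: [-0.2, -0.4, -1.7]
gripper_width: 0.0161
```

>>> carry_out --targets '[[[0,0,0],[0,0,0],0],[[0,0,0],[0,0,0],0]]'

```text
clock: 44.43
tcp_pos: [0.4919, -0.2012, 0.0706]
orientation: [3.139, -0.123, 0.001]
contact_force: [-0.1, 0.1, -1.9]
gripper_width: 0.0155
```

Run:
```python
from h import *
w,st=shot("wrist","w13");print(st["tcp_pos"],jaw(st),st["contact_force"],st["gripper_width"])
s,_=shot("side","s13")
```

```text
[ 0.49186593 -0.20123548  0.0706337 ] -94.4762393775387 [-0.1341386   0.14364497 -1.87641373] 0.015455945214313776
```

>>> carry_out --targets '[[[0,0,0],[-1,-1,4],0],[[0,0,0],[0,0,3],0],[[0,0,0],[0,0,2],0],[[0,0,0],[0,0,2],0],[[0,0,0],[0,0,0],0]]'

```text
clock: 44.95
tcp_pos: [0.4903, -0.1996, 0.0588]
orientation: [-3.139, 0.122, 0.001]
contact_force: [-0.1, -0.7, -1.7]
gripper_width: 0.0159
```

>>> carry_out --targets '[[[0,0,0],[0,0,0.5],0],[[0,0,0],[0,0,0],0]]'

```text
clock: 45.12
tcp_pos: [0.4906, -0.1997, 0.0587]
orientation: [-3.139, 0.122, 0.0]
contact_force: [-0.6, -0.5, -2.7]
gripper_width: 0.0158
```

>>> carry_out --targets '[[[0,0,0],[0,0,0.5],0],[[0,0,0],[0,0,0],0.45],[[0,0,0],[0,0,0],0.45],[[0,0,0],[0,0,-1],0.45],[[0,0,0],[0,0,-20],0.45]]'

```text
clock: 45.53
tcp_pos: [0.4885, -0.1988, 0.077]
orientation: [-3.137, 0.122, 0.01]
contact_force: [-0.8, -0.4, 0.2]
gripper_width: 0.0394
```

>>> carry_out --targets '[[[0,0,0],[0,0,-36],0.45],[[0,0,0],[0,0,-36],0.45],[[0,0,0],[-20,-36,-20],0.45],[[0,0,0],[-30,-36,-10],0.45],[[0,0,0],[-30,-36,0],0.45]]'

```text
clock: 45.95
tcp_pos: [0.4285, -0.0981, 0.1809]
orientation: [3.138, -0.124, 0.01]
contact_force: [0.6, 0.7, 0.1]
gripper_width: 0.0414
```

>>> carry_out --targets '[[[0,0,0],[0,0,0],0.45],[[0,0,0],[0,0,0],0.45],[[0,0,0],[0,0,0],0.45]]'

```text
clock: 46.2
tcp_pos: [0.428, -0.0986, 0.1788]
orientation: [3.139, -0.121, 0.003]
contact_force: [0.2, -1.0, -0.7]
gripper_width: 0.0412
```

Run:
```python
from h import *
import pickle
w,st=shot("wrist","w14"); print(st["tcp_pos"],jaw(st),st["clock"])
pickle.dump((w,st),open("w14.pkl","wb"))
rectify(w,st,.53,-.12,.40,.29,.022,"r14",s=.5)
```

```text
[ 0.42795234 -0.09858996  0.17877949] -94.40407143088255 46.2
```

View pics/r14.png

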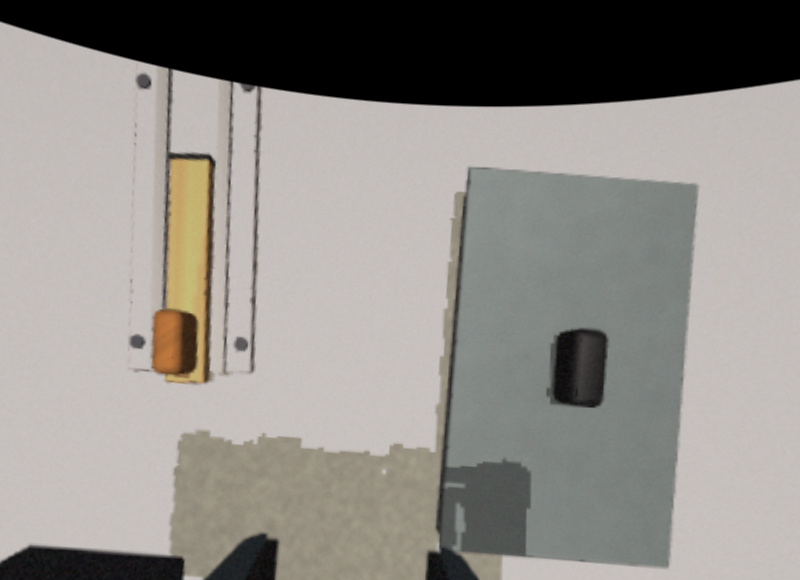

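Lid sits square on the box (corners (469,168), (697,185), (668,567) and (440,550) give a 108 mm width at lid height). The stick stands where I parked it, front (190,156), rear (187,382).

Run:
```python
from h import *
plan([(.502,-.0125,.10,-91.2,.42,36)])
```

```text
[[[0.01, -0.02, -0.81], [16.7, -23.0, 19.7], 0.42], [[0.01, -0.02, -0.81], [17.0, -22.7, 19.6], 0.42], [[0, -0.02, -0.81], [17.3, -22.5, 19.7], 0.42], [[0.01, -0.03, -0.82], [17.7, -22.3, 19.6], 0.42]]
end [ 0.502  -0.0125  0.1   ] 4 rows
```

>>> carry_out --targets '[[[0,0,-0.8],[16.5,-23,19.5],0.42],[[0,0,-0.8],[17,-22.5,19.5],0.42],[[0,0,-0.8],[17.5,-22.5,19.5],0.42],[[0,0,-0.8],[17.5,-22.5,19.5],0.42],[[0,0,0],[0,0,0],0.42]]'

```text
clock: 46.67
tcp_pos: [0.503, -0.01, 0.0965]
orientation: [-3.14, 0.031, 0.005]
contact_force: [0.1, 0.4, -0.5]
gripper_width: 0.0382
```

>>> carry_out --targets '[[[0,0,0],[0,0,0],0.42],[[0,0,0],[0,0,0],0.42],[[0,0,0],[0,0,0],0.42]]'

```text
clock: 46.92
tcp_pos: [0.501, -0.013, 0.1008]
orientation: [3.141, -0.036, 0.001]
contact_force: [-0.1, 0.3, 0.7]
gripper_width: 0.0383
```

>>> carry_out --targets '[[[0,0,0],[0,0,25],0.42],[[0,0,0],[0,0,20],0.42],[[0,0,0],[0,0,6],0.42],[[0,0,0],[0,0,0],0.42],[[0,0,0],[0,0,0],0.42]]'

```text
clock: 47.33
tcp_pos: [0.5012, -0.0125, 0.0501]
orientation: [-3.141, 0.036, -0.002]
contact_force: [-0.1, 0.9, -0.2]
gripper_width: 0.0385
```

>>> carry_out --targets '[[[0,0,0],[0,0,0],0.42],[[0,0,0],[0,0,0],0.42]]'

```text
clock: 47.5
tcp_pos: [0.5017, -0.0121, 0.0505]
orientation: [3.141, -0.035, 0.004]
contact_force: [0.6, -0.0, 0.1]
gripper_width: 0.038
```

>>> carry_out --targets '[[[0,0,0],[0,0,5.5],0.42],[[0,0,0],[0,0,0],0],[[0,0,0],[0,0,0],0],[[0,0,0],[0,0,0],0],[[0,0,0],[0,0,0],0]]' --squeeze 40

```text
clock: 47.92
tcp_pos: [0.5008, -0.0119, 0.0438]
orientation: [-3.141, 0.034, -0.0]
contact_force: [-0.2, 0.0, 0.3]
gripper_width: 0.0142
```

>>> carry_out --targets '[[[0,0,0],[0,0,0],0],[[0,0,0],[0,0,0],0]]'

```text
clock: 48.08
tcp_pos: [0.5008, -0.0119, 0.0437]
orientation: [-3.141, 0.034, -0.0]
contact_force: [0.6, -0.3, 0.4]
gripper_width: 0.0137
```

>>> carry_out --targets '[[[0,0,0],[0,0,-10],0],[[0,0,0],[0,0,-20],0],[[0,0,0],[0,0,-20],0],[[0,0,0],[0,0,0],0],[[0,0,0],[0,0,0],0]]'

```text
clock: 48.5
tcp_pos: [0.5016, -0.012, 0.0951]
orientation: [3.141, -0.034, 0.005]
contact_force: [-0.2, -0.2, -0.6]
gripper_width: 0.0139
```

>>> carry_out --targets '[[[0,0,0],[0,0,0],0],[[0,0,0],[0,0,0],0]]'

```text
clock: 48.67
tcp_pos: [0.5, -0.0119, 0.0929]
orientation: [-3.141, 0.034, 0.003]
contact_force: [0.6, -0.4, 0.4]
gripper_width: 0.014
```

Run:
```python
from h import *
st=arm.state();print(st["tcp_pos"],jaw(st),st["contact_force"],st["gripper_width"])
plan([(.4593,.1822,st["tcp_pos"][2],-78,0,36)])
```

```text
[ 0.49995344 -0.01186241  0.09294895] -91.24329183068791 [ 0.55016102 -0.41744413  0.36470899] 0.013975043925162156
[[[0, 0.02, -2.21], [-7.5, -32.2, 0], 0], [[0, 0.02, -2.21], [-6.2, -32.5, 0], 0], [[-0.01, 0.02, -2.21], [-5.0, -32.7, 0], 0], [[0, 0.02, -2.2], [-3.7, -32.8, 0], 0], [[-0.01, 0.02, -2.21], [-2.4, -32.9, 0], 0]]
[[[0, 0.01, -2.2], [-1.2, -33.0, 0.1], 0]]
end [0.4593 0.1822 0.0929] 6 rows
```

>>> carry_out --targets '[[[0,0,-2.2],[-7.5,-32,0],0],[[0,0,-2.2],[-6,-32.5,0],0],[[0,0,-2.2],[-5,-32.5,0],0],[[0,0,-2.2],[-3.5,-33,0],0],[[0,0,-2.2],[-2.5,-33,0],0]]'

```text
clock: 49.08
tcp_pos: [0.4662, 0.1509, 0.0928]
orientation: [3.13, 0.269, -0.003]
contact_force: [0.5, -0.5, 0.0]
gripper_width: 0.0139
```

>>> carry_out --targets '[[[0,0,-2.2],[-1,-33,0],0],[[0,0,0],[0,0,20],0],[[0,0,0],[0,0,20],0],[[0,0,0],[0,0,5],0],[[0,0,0],[0,0,0],0]]'

```text
clock: 49.5
tcp_pos: [0.4589, 0.1815, 0.0468]
orientation: [3.123, 0.328, -0.008]
contact_force: [0.1, 0.2, -1.4]
gripper_width: 0.0135
```

>>> carry_out --targets '[[[0,0,0],[0,0,0],0],[[0,0,0],[0,0,0],0],[[0,0,0],[0,0,0],0]]'

```text
clock: 49.75
tcp_pos: [0.4615, 0.182, 0.0496]
orientation: [-3.124, -0.326, -0.003]
contact_force: [-0.8, -0.4, -0.9]
gripper_width: 0.0139
```

Down 12.5 mm to the mat, release and retreat.

>>> carry_out --targets '[[[0,0,0],[0,0,6],0],[[0,0,0],[0,0,4],0],[[0,0,0],[0,0,2],0],[[0,0,0],[0,0,0],0],[[0,0,0],[0,0,0],0]]'

```text
clock: 50.17
tcp_pos: [0.4607, 0.182, 0.0367]
orientation: [3.125, 0.327, -0.0]
contact_force: [-0.1, -0.6, 1.0]
gripper_width: 0.0139
```

>>> carry_out --targets '[[[0,0,0],[0,0,0.3],0],[[0,0,0],[0,0,0],0],[[0,0,0],[0,0,0],0.42],[[0,0,0],[0,0,0],0.42],[[0,0,0],[0,0,0],0.42]]'

```text
clock: 50.58
tcp_pos: [0.4607, 0.1822, 0.0363]
orientation: [-3.124, -0.327, -0.0]
contact_force: [-0.5, 0.2, -0.5]
gripper_width: 0.0309
```

>>> carry_out --targets '[[[0,0,0],[0,0,0],0.42],[[0,0,0],[0,0,-20],0.42],[[0,0,0],[0,0,-36],0.42],[[0,0,0],[0,0,-36],0.42],[[0,0,0],[0,0,-36],0.42]]'

```text
clock: 51.0
tcp_pos: [0.4602, 0.1819, 0.1656]
orientation: [3.124, 0.327, -0.002]
contact_force: [0.6, -0.1, -0.2]
gripper_width: 0.0384
```

>>> carry_out --targets '[[[0,0,0],[-36,-10,-10],0.42],[[0,0,0],[-36,-10,0],0.42],[[0,0,0],[0,-36,0],0.42],[[0,0,0],[0,-36,0],0.42],[[0,0,0],[0,-36,0],0.42]]'

```text
clock: 51.42
tcp_pos: [0.3628, 0.2932, 0.1749]
orientation: [-3.124, -0.326, -0.002]
contact_force: [1.7, 0.2, -0.4]
gripper_width: 0.0379
```

>>> carry_out --targets '[[[0,0,0],[0,-36,0],0.42],[[0,0,0],[0,0,0],0.42],[[0,0,0],[0,0,0],0.42],[[0,0,0],[0,0,0],0.42]]'

```text
clock: 51.75
tcp_pos: [0.3559, 0.327, 0.1741]
orientation: [3.123, 0.328, -0.001]
contact_force: [-0.1, -1.2, 0.3]
gripper_width: 0.0385
```

Run:
```python
from h import *
t,st=shot("top","t15"); s,_=shot("side","s15"); print(st["tcp_pos"],st["clock"],st["contact_force"])
a=cv2.resize(t["pixels"][120:280,180:440],None,fx=3,fy=3)[:, :]
b=cv2.resize(s["pixels"][140:360,180:480],None,fx=2,fy=2)
print(a.shape,b.shape); cv2.imwrite("pics/c15.png",cv2.resize(np.vstack([cv2.resize(a,(600,369)),cv2.resize(b,(600,440))]),(440,594)))
cv2.imwrite("pics/a15.png",a); cv2.imwrite("pics/b15.png",b)
```

```text
[0.3559479  0.32699085 0.17408164] 51.75 [-0.08568243 -1.17277654  0.31738152]
(480, 780, 3) (440, 600, 3)
```

View pics/b15.png

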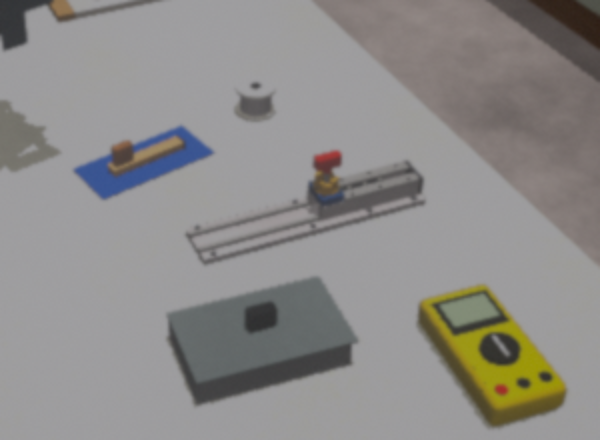

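All is in place in the side view. As a last numeric check, I'll compare the red knob's centroid with the first side picture, and the bystanders with the first top picture, before handing in.

Run:
```python
from h import *
def cen(f,box):
    i=cv2.imread(f).astype(int)[box[0]:box[1],box[2]:box[3]]; m=(i[...,2]>120)&(i[...,1]<70)&(i[...,0]<90)
    y,x=np.nonzero(m); return x.mean()+box[2],y.mean()+box[0],m.sum()
B=(200,250,320,370); ok=[]
for f in("s0","s15"):
    n={"s0":"pics/side0.png","s15":"pics/s15.png","s10":0}[f]; c=cen(n,B); ok.append(c); print(f,np.round(c,2))
def yel(f):
    i=cv2.imread(f).astype(int)[140:200,370:440]; m=(i[...,2]>140)&(i[...,0]<70); y,x=np.nonzero(m); return x.mean(),y.mean()
print(yel("pics/top0.png"),yel("pics/t15.png"))
a=cv2.imread("pics/side0.png",0).astype(int);b=cv2.imread("pics/s15.png",0).astype(int)
print("reel diff",abs(a-b)[175:205,290:325].mean(),"jar diff",abs(a-b)[165:190,155:182].mean())
if abs(ok[0][1]-ok[1][1])<1.5: print(arm.hand_in())
```

```text
s0 [343.72 218.03  32.  ]
s15 [343.42 218.21  33.  ]
(np.float64(nan), np.float64(nan)) (np.float64(nan), np.float64(nan))
reel diff 3.7847619047619045 jar diff 2.145185185185185
the job is handed in; nothing more can be done
None<stdin>:9: RuntimeWarning: Mean of empty slice.
  ret = ret.dtype.type(ret / rcount)
```

The job is done and handed in at about 52 s of the 210 s allowed. The box held three chokes, and all three are in the magazine past the pin. The lid is back on the box and the push stick is right way up on its mat.

- **Order:** I took the lid off, set the pin in its notch and laid the three chokes in the lead-in. I fed them until the stick's front stood about 17 mm past the pin. I then parked the stick in the lead-in, brought the pin home, put the lid on and laid the stick on the mat.
- **Knocked lid:** the lid was knocked a few centimetres aside while it lay on the bench. I measured it again before picking it up.

Last checks:
- **Pin:** the red knob's centroid in the side camera is within 0.4 px of the start picture, so the pin is fully home.
- **Chokes:** the lead-in is empty. Dark chokes showed through the magazine slot, but I could not count all three there.
- **Lid and stick:** the wrist camera showed the lid square on the box just after placing, and the final side view agrees. The stick lies on its mat there too.
- **Bystanders:** the solder reel and amber jar areas are unchanged from the first picture. My numeric check on the multimeter failed because the colour filter found no pixels. It looks unmoved in the side view, and the arm never worked near it.

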